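# Refill the coin-tube tray and scan it in and out

## Task

Log the tray in: squeeze the scanner's trigger fully home for about half a second and let it go. Then lift the tab of the tray's stop, open the stop by one notch and drop the tab in, put the wooden spacers from the tray into the grey bin and lay every coin tube flat in the tray, one to a lane. Close the stop to its first notch with the tab dropped in, squeeze and release the trigger the same way again to log the tray out, and leave everything else where it is.

Things in the scene. Friction and masses are not known exactly. Their poses are not given: they have to be found in the camera images.
- tray: Grey tray fixed to the counter, 270 x 160 mm; origin at counter height. Four lanes run along its y, centre lines at x = -66, -8, +50, +108 mm; each 38 mm wide between low ribs, floor 6 mm and rib tops 14 mm above the counter. Fixed end wall: inner face at y = -62 mm, top 30 mm above the counter. The sliding stop bar closes the other end.
- tray_stop (a joint): Stop bar across all lanes (16 to 34 mm above the counter); m, grows as it slides along the tray's +y, away from the end wall. Notches at 0 (first, closed, lanes 80 mm long; the start), 0.024 (second, 104 mm) and 0.048 (third), play 3 mm either way. Slides only with the tab lifted, friction about 1 N. Slid in, it pushes the tubes before it.
- stop_tab (a joint): Lift of the stop's locking tab, m: 0 = dropped fully into a notch, at most 0.022; raise it at least 0.013 to clear the 12 mm teeth between notches. Its weight and a light spring (2 to 3 N) press it down; it drops into a notch when let go over one.
- stop_knob (a point): Centre of the tab's black knob, at the tray's -x end beyond the first lane (tray x = -114 mm); moves with stop and tab. Knob 26 mm along the tray's x, 14 mm along its y, 26 mm high; with the tab down it spans 35 to 60 mm above the counter. Grip it across the 14 mm (tray y) from above.
- scanner: Pistol-shaped code scanner lying on its side, fixed on a steel stand. Origin at counter height under its head (head top 110 mm high). Barrel points to its +y; black grip, 30 mm wide (y), 26 mm high, middle 85 mm above the counter, nothing under it, runs from x = -23 to -143 mm along y = -20 mm. Trigger on the grip's +y side.
- trigger (a joint): Sprung trigger, in rad: 0 = released, 0.34 = squeezed fully home; it turns about an upright hinge at scanner x = -34, y = -2 mm and springs back by itself. About 4 N at its free end to start it, 8 N to squeeze it home.
- squeeze_point (a point): Fixed to the scanner: midway between the back of the grip and the outer face of the squeezed trigger, 85 mm above the counter, 40 mm from the trigger's hinge. Closing the fingers about it along the scanner's y squeezes the trigger: 52 mm over grip and trigger when released, 37 mm when fully home.
- trigger_pad (a point): Outer face of the trigger near its free end, 42 mm from its hinge; moves with the trigger.
- tube1: Square coin tube, a see-through cage full of steel coins with black corners and end caps, 30 x 75 x 30 mm, about 0.28 kg; origin in its middle, long axis along its y; lies on the counter at the start, any of its long faces up later. May be absent.
- tube2: Square coin tube, a see-through cage full of steel coins with black corners and end caps, 30 x 75 x 30 mm, about 0.28 kg; origin in its middle, long axis along its y; lies on the counter at the start, any of its long faces up later. May be absent.
- tube3: Square coin tube, a see-through cage full of steel coins with black corners and end caps, 30 x 75 x 30 mm, about 0.28 kg; origin in its middle, long axis along its y; lies on the counter at the start, any of its long faces up later. May be absent.
- tube4: Square coin tube, a see-through cage full of steel coins with black corners and end caps, 30 x 75 x 30 mm, about 0.28 kg; origin in its middle, long axis along its y; lies on the counter at the start, any of its long faces up later. May be absent.
- spacer1: Plain solid wooden spacer block, 26 x 70 x 30 mm, 0.05 kg, lying in a lane of the tray at the start as a stand-in for a tube; origin in its middle, long axis along its y. May be absent.
- spacer2: Plain solid wooden spacer block, 26 x 70 x 30 mm, 0.05 kg, lying in a lane of the tray at the start as a stand-in for a tube; origin in its middle, long axis along its y. May be absent.
- spacer3: Plain solid wooden spacer block, 26 x 70 x 30 mm, 0.05 kg, lying in a lane of the tray at the start as a stand-in for a tube; origin in its middle, long axis along its y. May be absent.
- spacer4: Plain solid wooden spacer block, 26 x 70 x 30 mm, 0.05 kg, lying in a lane of the tray at the start as a stand-in for a tube; origin in its middle, long axis along its y. May be absent.
- spacer_bin: Grey open bin fixed to the counter, 110 x 130 x 40 mm high, walls and floor 4 mm; origin under its middle. Empty at the start; the wooden spacers belong in it.
- stamp: Wooden hand stamp, 38 mm across, 60 mm high; bystander. Origin under its middle.
- sponge_pot: Small white pot, 64 mm across, 30 mm high; bystander. Origin under its middle.
- mouse: Black computer mouse 110 x 60 x 32 mm, bystander.
- stapler: Stapler 32 x 130 x 50 mm, bystander.
- clip_cup: Black paper-clip cup 68 mm across, 45 mm high; bystander. Origin under its middle.
- tape_roll: Roll of tape lying flat, 64 mm across, 19 mm high; bystander. Origin under its middle.
There are look-alikes about, which are no part of the job. Leave any green or white look-alike of the spacer2 alone.

How it is judged (in metres and radians):
On the way, in this order (a step that is already met when the one before it is completed fails the run):
1. the trigger is squeezed home to log the tray in (value of joint trigger above 0.29 rad and value of joint tray_stop below 0.005 m and value of joint stop_tab below 0.004 m), for 0.3 s.
2. the trigger is let go (value of joint trigger below 0.04 rad), for 0.2 s.
3. the stop stands in its second notch with the tab dropped in (value of joint tray_stop between 0.019 and 0.029 m and value of joint stop_tab below 0.004 m), for 0.2 s.
4. every spacer is in the bin and every tube lies flat in a lane, while the stop is open (x of spacer1 in the frame of spacer_bin between -0.055 and 0.055 m and y of spacer1 in the frame of spacer_bin between -0.065 and 0.065 m and z of each of spacer1, spacer2, spacer3, spacer4 in the frame of spacer_bin below 0.06 m and x of spacer2 in the frame of spacer_bin between -0.055 and 0.055 m and y of spacer2 in the frame of spacer_bin between -0.065 and 0.065 m and x of spacer3 in the frame of spacer_bin between -0.055 and 0.055 m and y of spacer3 in the frame of spacer_bin between -0.065 and 0.065 m and x of spacer4 in the frame of spacer_bin between -0.055 and 0.055 m and y of spacer4 in the frame of spacer_bin between -0.065 and 0.065 m and z of tube1 in the frame of tray between 0.015 and 0.025 m and x of tube1 in the frame of tray between -0.085 and 0.127 m and y of tube1 in the frame of tray between -0.062 and 0.042 m and z of tube2 in the frame of tray between 0.015 and 0.025 m and x of tube2 in the frame of tray between -0.085 and 0.127 m and y of tube2 in the frame of tray between -0.062 and 0.042 m and z of tube3 in the frame of tray between 0.015 and 0.025 m and x of tube3 in the frame of tray between -0.085 and 0.127 m and y of tube3 in the frame of tray between -0.062 and 0.042 m and z of tube4 in the frame of tray between 0.015 and 0.025 m and x of tube4 in the frame of tray between -0.085 and 0.127 m and y of tube4 in the frame of tray between -0.062 and 0.042 m and value of joint tray_stop above 0.019 m), for 0.2 s.
5. the stop is back in its first notch with the tab dropped in, tubes in their lanes, spacers in the bin (x of spacer1 in the frame of spacer_bin between -0.055 and 0.055 m and y of spacer1 in the frame of spacer_bin between -0.065 and 0.065 m and z of each of spacer1, spacer2, spacer3, spacer4 in the frame of spacer_bin below 0.06 m and x of spacer2 in the frame of spacer_bin between -0.055 and 0.055 m and y of spacer2 in the frame of spacer_bin between -0.065 and 0.065 m and x of spacer3 in the frame of spacer_bin between -0.055 and 0.055 m and y of spacer3 in the frame of spacer_bin between -0.065 and 0.065 m and x of spacer4 in the frame of spacer_bin between -0.055 and 0.055 m and y of spacer4 in the frame of spacer_bin between -0.065 and 0.065 m and z of tube1 in the frame of tray between 0.015 and 0.025 m and x of tube1 in the frame of tray between -0.085 and 0.127 m and y of tube1 in the frame of tray between -0.062 and 0.042 m and z of tube2 in the frame of tray between 0.015 and 0.025 m and x of tube2 in the frame of tray between -0.085 and 0.127 m and y of tube2 in the frame of tray between -0.062 and 0.042 m and z of tube3 in the frame of tray between 0.015 and 0.025 m and x of tube3 in the frame of tray between -0.085 and 0.127 m and y of tube3 in the frame of tray between -0.062 and 0.042 m and z of tube4 in the frame of tray between 0.015 and 0.025 m and x of tube4 in the frame of tray between -0.085 and 0.127 m and y of tube4 in the frame of tray between -0.062 and 0.042 m and value of joint tray_stop below 0.005 m and value of joint stop_tab below 0.004 m), for 0.2 s.
6. the trigger is squeezed home again with the tray closed and loaded (all of step 5 and value of joint trigger above 0.29 rad), for 0.3 s.
7. the trigger is let go again (value of joint trigger below 0.04 rad), for 0.2 s.
At the end, for the whole second after the job is handed in: Every present tube lies flat on the floor of a lane of the tray (its middle less than 25 mm above the counter) and at rest, every present spacer lies at rest in the bin, the stop is in its first notch (within 5 mm) with the tab down (lift under 4 mm), and the trigger is released (under 0.04 rad) (all of step 5 and linear speed of each of tube1, tube2, tube3, tube4, spacer1, spacer2, spacer3, spacer4 below 0.02 m/s and value of joint trigger below 0.04 rad); the robot touches nothing.
It fails at once if a bystander is shifted by more than 6 cm (distance of any of stamp, sponge_pot, mouse, stapler, clip_cup, tape_roll from where it was at the start of the episode above 0.06 m).
Of spacer1, spacer2, spacer3, spacer4 only 1 to 2 are there at a start; the rules pass over those that are not, and their reading is None.
Of tube1, tube2, tube3, tube4 only 2 to 4 are there at a start; the rules pass over those that are not, and their reading is None.
At some moment in a run one of tube1, tube2, tube3, tube4 may be knocked a few centimetres aside while the robot is not near it.
Once in a run the grip may slacken for a moment while it holds something.
It also fails if it takes over 210 s, if anything falls off the work surface, if the arm or the gripper's body presses on something with over 40 N, if the wrist force passes 120 N, or if a joint passes its speed limit or range.

## Robot

A 6-joint arm with a two-finger parallel gripper is mounted at the origin on the work surface. World frame = base frame: x ahead of the robot, y to its left, z up, the work surface at z = 0. Lengths are in mm, angles in rad, forces in N, time in s.
With the tool pointing down it reaches from about 250 to 775 mm from the base axis. Payload 8.9 kg.
Tool frame: the origin (TCP) lies between the finger pads; the fingertips stand 19 mm ahead of it and the grasp point (between the pads) is the TCP (bot.tip_reach is the distance from the TCP to the fingertips, in mm); z points along the fingers, y is the line along which they close (so a half turn about z gives the same grasp; the last joint's range is limited). The gripper opens to 85 mm and grips with 20 to 120 N. Pads are 22 mm wide; open, the fingers measure 114 mm over their backs; the gripper's body (76 mm by 85 mm) begins 54 mm behind the grasp point. The pads swing forward as they close: fully open they stand 13 mm farther back than shut.
Start: joints at [-1.25, 0.291, -0.153, 1.127, 0, 1.431], TCP at [232.98, -470.472, 250.305] pointing down, gripper open.
Joint ranges: [-2.52, 2.52], [-0.91, 1.74], [-1.3, 1.37], [-1.96, 2.02], [-1.52, 1.47], [-3.14, 3.14]. Speed limits (rad/s): [2.22, 2.22, 2.79, 3.14, 3.14, 3.14].

## Interface

Orientations are given as a rotation vector (axis times angle).
In Python, from bench import bot gives the robot as it stands.
- The arm moves only by the tool carry_out, never from a script. Its argument "steps" is a list that holds one entry, the list of rows, each a list of 4 numbers: the shift along the world's x, y, z scaled (see below), then the turn about the world's z scaled (see below). A call has 1 to 20 rows; each row shifts and turns the commanded pose from where the row before left it; what a row does not reach is not made up. The controller multiplies each number of a shift by 50 cm and each number of a turn by 120 degrees. A row lasts 1/12 s, in which the tool goes at most 41.7 mm and 7.16 degrees, less where a joint would pass 70% of its speed; a pose out of reach is approached as far as the arm can. A call with a number of a shift or a turn outside -1 to 1 is refused whole. A call with a gripper value outside its range is refused whole. "hand" is the opening, from -1 (shut) to 1 (fully open), set as the call begins (left out, the last holds). The fingers move at their own pace and stop on an object; "grip_force" is the grip in N (left out, the last holds). Time passes only in rows, so rows that do not move let the fingers close. It gives the time, the measured TCP pose, the force, the opening and the grip force at its end, in the units of the state.
- bot.get_obs(): the state, without advancing time (a new reading comes with each control period).
- bot.get_image(name): name is "scene" or "top" or "wrist"; returns the picture (480x640x3 uint8, red, green, blue); there is no depth.
- bot.get_calibration(name): a dict with "mtx" (3x3 intrinsics, pixels), "T" (4x4, takes a point from camera to world coordinates). Camera axes: x right, y up, looking along -z (the intrinsics and any distortion apply to the point x, -y, -z); pixel columns grow to the right and rows downward; lengths in mm; the calibration is good to about 2 mm. A picture is of the moment at which its call begins: read the wrist's pose just before it. get_calibration takes no time and is no camera call; for the wrist camera it gives the pose at the moment of the call.
- bot.sign_off(): hands the job in; it is judged then, once.
The state is a dict: "time_s": time; "joints": joint angles; "joint_vel": joint speeds; "tau": joint torques, N m; "tool_pos": TCP position; "eef_rot": TCP orientation; "force": force on the tool from outside, world axes, zero at the start; "ft_torque": the same for the moment, N m; "finger_gap": finger opening in mm; "grip_force": force on a finger pad.
Only numpy, scipy, OpenCV 4.12 (cv2) and the standard library are available. Lean on these libraries where they do the work, as an engineer would, in place of code of your own. Each camera call takes 0.05 s, during which the arm holds its last target. There are 200 camera calls.

## Working session

There is one attempt and no reset: what is moved stays moved. The work goes in short steps, Python scripts to look and compute and a tool call to move; the robot and the scene stay as the last step left them, time stands still between calls to the robot, and variables do not carry over. Pictures are saved under pics/ and viewed, at most 14 in all, crops included, and the job is handed in when it is done.

Besides the shell and the picture viewer there is one more tool, called by a JSON object that holds its "op" and its "data", one argument or row to a line. carry_out: Moves the arm, as the interface text tells. Shifts and turns lie within -1 to 1; 1 stands for 50 cm of shift or 120 degrees of turn. Its arguments: {"type":"object","properties":{"steps":{"type":"array","items":{"type":"array","items":{"type":"array","items":{"type":"number","minimum":-1,"maximum":1}}}},"hand":{"type":"number"},"grip_force":{"type":"number"}},"required":["steps"]}

```bash
ls; mkdir -p pics; python3 - <<'E'
from bench import bot
import cv2
o=bot.get_obs();print(o['time_s'],o['tool_pos'],o['eef_rot'],o['finger_gap'])
for n in('top','scene'):
    c=bot.get_calibration(n);print(n,c['mtx'],c['T'],[k for k in c])
    cv2.imwrite(f'pics/{n}0.png',bot.get_image(n)[:,:,::-1])
E
```

```text
pics
0.0 [ 232.84505829 -470.07172831  249.72179222] [-3.05763681e+00 -7.15619807e-01  1.94589062e-04] 85.44279123393072
top [[465.99023709   0.         321.63287979]
 [  0.         465.99023709 235.85752889]
 [  0.           0.           1.        ]] [[-2.90390108e-03  9.85367945e-01 -1.70415901e-01  3.90811622e+02]
 [-9.99887831e-01 -5.36510046e-03 -1.39835699e-02 -2.23437695e+01]
 [-1.46932599e-02  1.70356179e-01  9.85272998e-01  1.08287223e+03]
 [ 0.00000000e+00  0.00000000e+00  0.00000000e+00  1.00000000e+00]] ['mtx', 'T']
scene [[468.33241353   0.         319.85020848]
 [  0.         468.33241353 244.02652934]
 [  0.           0.           1.        ]] [[-2.67601898e-01 -6.26293370e-01  7.32219802e-01  1.40588956e+03]
 [ 9.63529532e-01 -1.74143333e-01  2.03186960e-01  2.36504860e+02]
 [ 2.56550868e-04  7.59888619e-01  6.50053244e-01  8.23620536e+02]
 [ 0.00000000e+00  0.00000000e+00  0.00000000e+00  1.00000000e+00]] ['mtx', 'T']
```

View pics/top0.png

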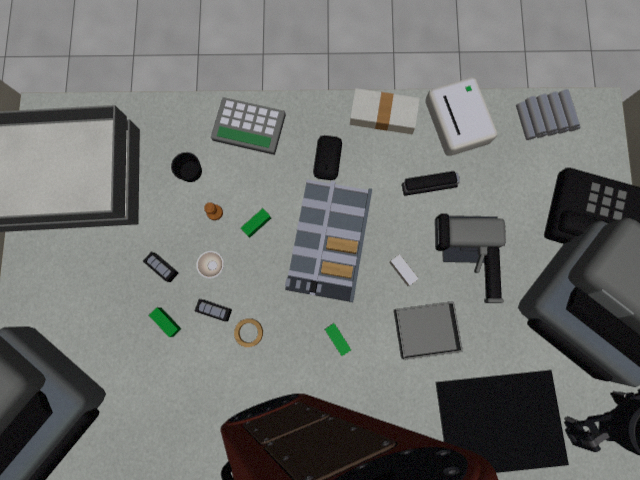

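View pics/scene0.png

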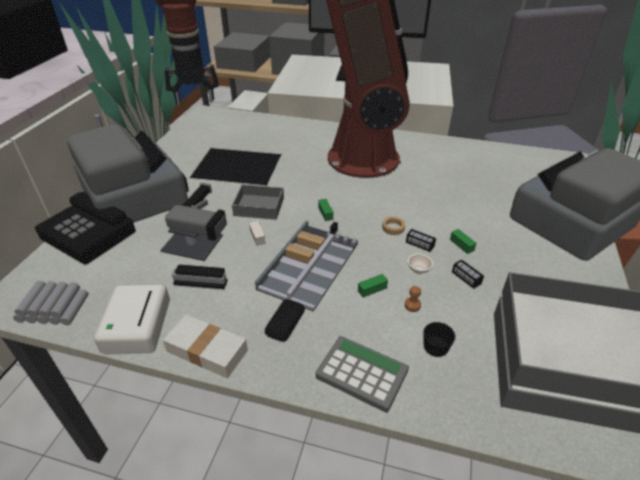

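The top view shows these possible matches:
- **Spacers:** the wooden blocks at (341,245) and (337,270) fit. I reject the green blocks at (256,222), (164,322) and (337,338), and the white one at (404,270).
- **Tubes:** the black-capped cages at (160,266) and (213,310) fit. I reject the grey rolls at (548,115) and the stapler at (430,183).
- **Fixed items:** the bin is at (428,330), the scanner grip at (493,275), and the knob near (318,288).

I'll check these in a close crop.

```bash
cat > h.py <<'E'
import numpy as np, cv2
from bench import bot
def ray(n,uv,cal=None):
    c=cal or bot.get_calibration(n); K,T=c['mtx'],c['T']
    d=np.linalg.inv(K)@[uv[0],uv[1],1]; d=T[:3,:3]@[d[0],-d[1],-d[2]]
    return T[:3,3],d/np.linalg.norm(d)
def onz(n,uv,z,cal=None):
    p,d=ray(n,uv,cal); return p+d*(z-p[2])/d[2]
def tri(*rays):
    A=sum(np.eye(3)-np.outer(d,d) for p,d in rays); b=sum((np.eye(3)-np.outer(d,d))@p for p,d in rays)
    return np.linalg.solve(A,b)
def proj(n,P,cal=None):
    c=cal or bot.get_calibration(n); q=np.linalg.inv(c['T'])@np.r_[P,1]; q=c['mtx']@[q[0],-q[1],-q[2]]; return q[:2]/q[2]
def rect(m,amin=30):
    cs=cv2.findContours(m.astype('uint8'),cv2.RETR_EXTERNAL,cv2.CHAIN_APPROX_NONE)[0]
    return [cv2.minAreaRect(c) for c in cs if cv2.contourArea(c)>amin]
def wpic(name):
    cal=bot.get_calibration('wrist'); im=bot.get_image('wrist'); cv2.imwrite(f'pics/{name}.png',im[:,:,::-1]); np.savez(f'pics/{name}.npz',**cal); return im,cal
def load(name):
    return cv2.imread(f'pics/{name}.png')[:,:,::-1],dict(np.load(f'pics/{name}.npz'))
E
python3 - <<'E'
from h import *
im=cv2.imread('pics/top0.png')
a=cv2.resize(im[175:305,275:385],None,fx=4.4,fy=4.4,interpolation=cv2.INTER_CUBIC)
b=cv2.resize(im[205:310,430:510],None,fx=3.5,fy=4.4*130/105*.8,interpolation=cv2.INTER_CUBIC)
b=cv2.resize(b,(280,a.shape[0]))
cv2.imwrite('pics/crop1.png',np.hstack([a,b])); print(a.shape)
for k,uv,z in[('sp1',(341,245),35),('sp2',(337,270),35),('t1',(160,266),30),('t2',(213,310),30),('bin',(428,330),40),('gripend',(494,300),98),('griproot',(491,247),98),('head',(472,232),110),('knob',(318,290),60),('knob?',(302,286),60),('TL',(309,184),14),('TR',(370,189),30),('BR',(352,301),30),('BL',(287,290),14)]:
    print(k,onz('top',uv,z).round())
print(bot.get_calibration('wrist')['T'].round(2),bot.get_calibration('wrist')['mtx'][0])
E
```

```text
(572, 484, 3)
sp1 [551. -51.  35.]
sp2 [494. -42.  35.]
t1 [505. 361.  30.]
t2 [406. 236.  30.]
bin [ 361. -240.   40.]
gripend [ 424. -367.   98.]
griproot [ 535. -368.   98.]
head [ 566. -326.  110.]
knob [448.   0.  60.]
knob? [457.  35.  60.]
TL [701.  22.  14.]
TR [ 683. -120.   30.]
BR [425. -75.  30.]
BL [451.  72.  14.]
[[ 4.4000e-01  8.6000e-01  2.4000e-01  2.9509e+02]
 [-9.0000e-01  4.3000e-01  1.2000e-01 -4.3960e+02]
 [-0.0000e+00 -2.7000e-01  9.6000e-01  3.7249e+02]
 [ 0.0000e+00  0.0000e+00  0.0000e+00  1.0000e+00]] [350.24096622   0.         322.00629678]
```

View pics/crop1.png

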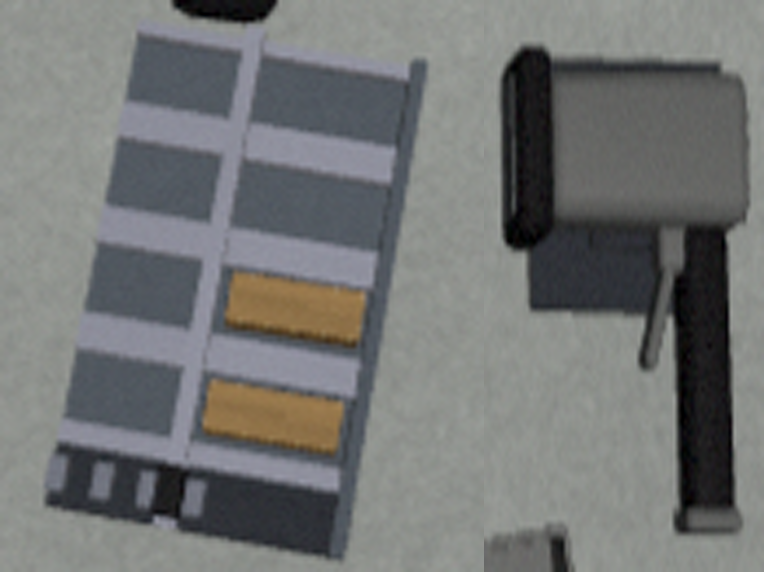

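The crop shows wooden spacers in lanes x=-66 and -8. The black knob is at original pixel (313,286), and the end wall is on the right. The scanner's grip is at crop (705,370), and its trigger's free end at (648,365). I'll move over the scanner for a wrist view.

{"op": "carry_out", "data": {
  "steps": [
    [[0.0, 0.07, 0, -0.05], [0.0, 0.07, 0, -0.05], [0.0, 0.07, 0, -0.05], [0.07, 0, 0, -0.05], [0.07, 0, 0, -0.02], [0.07, 0, 0, 0], [0.07, 0, 0, 0], [0.07, 0, 0, 0], [0.07, 0, 0, 0], [0.07, 0, 0, 0], [0, 0, 0, 0], [0, 0, 0, 0], [0, 0, 0, 0]]
  ],
  "hand": 1,
  "grip_force": 40
}}

```text
time_s: 1.18
tool_pos: [477.5, -365.1, 249.7]
eef_rot: [-3.141, 0.001, 0.002]
force: [-0.4, 0.5, -0.5]
finger_gap: 85.3
grip_force: 0.0
```

```bash
python3 - <<'E'
from h import *
o=bot.get_obs();print(o['time_s'],o['tool_pos'],o['eef_rot'],o['force'])
im,cal=wpic('w1'); print(cal['T'].round(2))
E
```

```text
1.1833 [ 477.46171887 -365.12085461  249.69715671] [-3.14069111e+00  8.87240104e-04  2.01411911e-03] [-0.43250431  0.45496828 -0.47942992]
[[-0.0000e+00  9.6000e-01  2.7000e-01  5.4694e+02]
 [-1.0000e+00  0.0000e+00 -0.0000e+00 -3.6506e+02]
 [-0.0000e+00 -2.7000e-01  9.6000e-01  3.7226e+02]
 [ 0.0000e+00  0.0000e+00  0.0000e+00  1.0000e+00]]
```

View pics/w1.png

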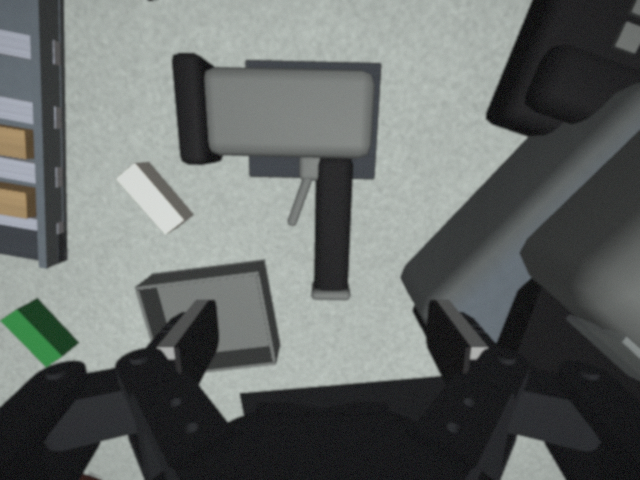

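The wrist view shows the grip from (334,160) to (331,293), the trigger's free end at (293,222) and its hinge at (310,168). The registers are clear to the right.

```bash
python3 - <<'E'
from h import *
im,cal=load('w1'); g=im.max(2)
for v in(185,230,275):
    r=np.where(g[v,300:370]<60)[0]+300; print(v,r.min(),r.max(),[onz('',(x,v),98,cal).round(1)[:2].tolist() for x in(r.min(),r.max()+1)])
t=cv2.imread('pics/top0.png').max(2)
for v in(255,275,290):
    r=np.where(t[v,480:510]<70)[0]+480; print(v,r.min(),r.max(),onz('top',((r.min()+r.max())/2,v),98).round(1))
print('end tri',tri(ray('',(331,298),cal),ray('top',(494,302))))
print('trigtip',onz('',(292,224),88,cal),'hinge',onz('',(310,168),88,cal))
for uv in[(208,68),(372,73),(371,157),(207,155)]: print('head',onz('',uv,110,cal).round(1))
E
```

```text
185 317 350 [[517.1, -360.7], [517.0, -387.1]]
230 316 348 [[481.1, -359.7], [481.1, -386.3]]
275 315 346 [[442.5, -358.7], [442.5, -385.4]]
255 480 499 [ 518.1 -363.9   98. ]
275 485 499 [ 475.7 -366.5   98. ]
290 486 500 [ 444.3 -366.5   98. ]
end tri [ 418.8726957  -371.19312633   89.69022078]
trigtip [ 483.84941879 -339.62581588   88.        ] hinge [ 529.36468469 -355.00779118   88.        ]
head [ 597.5 -286.9  110. ]
head [ 594.3 -398.8  110. ]
head [ 538.5 -400.2  110. ]
head [ 540. -281.  110.]
```

{"op": "carry_out", "data": {
  "steps": [
    [[0.023, -0.01, 0, -0.0125], [0, 0, -0.05, 0], [0, 0, -0.05, 0], [0, 0, -0.05, 0], [0, 0, -0.05, 0], [0, 0, -0.05, 0], [0, 0, -0.05, 0], [0, 0, -0.03, 0], [0, 0, 0, 0], [0, 0, 0, 0]]
  ]
}}

```text
time_s: 2.07
tool_pos: [488.3, -370.5, 85.5]
eef_rot: [-3.141, 0.045, 0.001]
force: [0.0, 0.4, 0.6]
finger_gap: 85.4
grip_force: 0.0
```

{"op": "carry_out", "data": {
  "steps": [
    [[0, 0, 0, 0], [0, 0, 0, 0], [0, 0, 0, 0], [0, 0, 0, 0], [0, 0, 0, 0], [0, 0, 0, 0], [0, 0, 0, 0], [0, 0, 0, 0]]
  ],
  "hand": -1,
  "grip_force": 40
}}

```text
time_s: 2.73
tool_pos: [489.5, -370.4, 86.6]
eef_rot: [3.141, -0.041, 0.001]
force: [-3.4, 2.4, 5.4]
finger_gap: 35.9
grip_force: 44.3
```

{"op": "carry_out", "data": {
  "steps": [
    [[0, 0, 0, 0], [0, 0, 0, 0], [0, 0, 0, 0], [0, 0, 0, 0], [0, 0, 0, 0]]
  ]
}}

```text
time_s: 3.15
tool_pos: [489.5, -370.4, 86.6]
eef_rot: [3.141, -0.041, 0.001]
force: [-3.4, 2.7, 5.5]
finger_gap: 35.6
grip_force: 44.3
```

{"op": "carry_out", "data": {
  "steps": [
    [[0, 0, 0, 0], [0, 0, 0, 0], [0, 0, 0, 0], [0, 0, 0, 0], [0, 0, 0, 0], [0, 0, 0, 0], [0, 0, 0, 0]]
  ],
  "hand": 1
}}

```text
time_s: 3.73
tool_pos: [489.6, -370.9, 85.6]
eef_rot: [3.141, -0.043, 0.0]
force: [-0.1, 0.3, -0.4]
finger_gap: 85.6
grip_force: 0.0
```

```bash
python3 - <<'E'
from h import *
im,cal=wpic('w2')
g=cv2.imread('pics/top0.png')
hsv=cv2.cvtColor(g,cv2.COLOR_BGR2HSV)
m=cv2.inRange(hsv,(8,90,120),(25,255,255)); m[:, :310]=0;m[:,380:]=0; m[:220]=0
for r in rect(m): print('sp',r,onz('top',r[0],36).round(1))
d=(g.max(2)<75).astype('uint8')
print('knobmask');
cs=[r for r in rect(d,20) if 290<r[0][0]<340 and 270<r[0][1]<300]; print(cs)
E
```

```text
sp ((336.5946044921875, 268.93243408203125), (30.742610931396484, 10.850333213806152), 9.462321281433105) [496.1 -41.   36. ]
sp ((341.7432556152344, 244.04052734375), (30.4138126373291, 10.685934066772461), 9.462322235107422) [552.8 -53.1  36. ]
knobmask
[((318.53997802734375, 288.2799987792969), (64.48819732666016, 14.131949424743652), 10.30484676361084)]
```

{"op": "carry_out", "data": {
  "steps": [
    [[0, 0, 0.06, 0], [0, 0, 0.07, 0], [0, 0, 0.08, 0], [0, 0, 0.08, 0], [0, 0.04, 0.08, 0], [0, 0.07, 0, -0.01], [0, 0.08, 0, -0.02], [0, 0.08, 0, -0.02], [0, 0.08, 0, -0.02], [0, 0.08, 0, -0.01], [0, 0.08, 0, 0], [-0.01, 0.08, 0, 0], [-0.01, 0.07, 0, 0], [0, 0.06, 0, 0], [0, 0, 0, 0], [0, 0, 0, 0], [0, 0, 0, 0]]
  ]
}}

```text
time_s: 5.2
tool_pos: [478.8, -16.7, 267.7]
eef_rot: [-3.124, 0.296, -0.001]
force: [-0.1, -1.0, 0.5]
finger_gap: 85.3
grip_force: 0.0
```

```bash
python3 - <<'E'
from h import *
o=bot.get_obs();print(o['time_s'],o['tool_pos'],o['eef_rot'],o['force'])
im,cal=wpic('w3')
cv2.imwrite('pics/top1.png',bot.get_image('top')[:,:,::-1])
E
```

```text
5.2 [478.79752058 -16.70301015 267.70071602] [-3.12412188e+00  2.96315762e-01 -1.27532221e-03] [-0.08558006 -1.01226209  0.4964404 ]
```

View pics/w3.png

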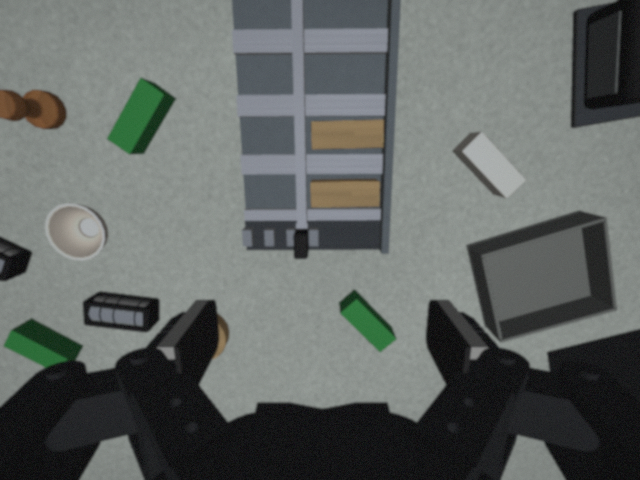

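The tray is aligned with the image. The knob is at (301,243), spacers at (347,135) and (345,193), the bin at (545,270) and one tube at (121,310). Next I'll measure the edges.

```bash
python3 - <<'E'
from h import *
im,cal=load('w3'); top=cv2.imread('pics/top1.png')[:,:,::-1]
def sp(I,roi):
    h=cv2.cvtColor(np.ascontiguousarray(I),cv2.COLOR_RGB2HSV); m=cv2.inRange(h,(8,90,90),(25,255,255)); k=np.zeros_like(m); u0,v0,u1,v1=roi; k[v0:v1,u0:u1]=m[v0:v1,u0:u1]; return sorted(rect(k),key=lambda r:r[0][1])
a=sp(im,(300,100,395,215)); b=sp(top,(310,220,380,290))
for x in a: print('w',x, onz('',x[0],36,cal).round(1))
for x in b: print('top',x,onz('top',x[0],36).round(1))
if len(a)==len(b):
    for x,y in zip(a,b): print(tri(ray('',x[0],cal),ray('top',y[0])).round(1))
g=im.astype(int).sum(2)//3
for c in(265,310,375): print('col',c,[(v,g[v,c]) for v in range(1,262) if abs(g[v,c]-g[v-1,c])>18])
for r in(120,150,190,215): print('row',r,[(u,g[r,u]) for u in range(230,410) if abs(g[r,u]-g[r,u-1])>18])
print(g[222:264:2,301]); print(g[235,284:320]);print(g[250,284:320])
E
```

```text
w ((347.5, 134.0), (26.0, 71.0), 90.0) [553.  -54.5  36. ]
w ((344.5, 192.5), (25.0, 67.0), 90.0) [498.1 -42.1  36. ]
col 265 [(53, np.int64(90)), (210, np.int64(128)), (220, np.int64(112)), (221, np.int64(81)), (222, np.int64(59)), (230, np.int64(95)), (249, np.int64(84)), (250, np.int64(114)), (251, np.int64(133))]
col 310 [(29, np.int64(127)), (53, np.int64(88)), (94, np.int64(117)), (155, np.int64(139)), (209, np.int64(120)), (220, np.int64(115)), (221, np.int64(84)), (222, np.int64(60)), (246, np.int64(81)), (249, np.int64(91)), (250, np.int64(117))]
col 375 [(29, np.int64(132)), (52, np.int64(100)), (53, np.int64(81)), (115, np.int64(117)), (116, np.int64(97)), (154, np.int64(126)), (174, np.int64(105)), (181, np.int64(94)), (209, np.int64(121)), (210, np.int64(141)), (220, np.int64(97)), (221, np.int64(67)), (249, np.int64(98)), (250, np.int64(122))]
row 120 [(240, np.int64(106)), (294, np.int64(125)), (305, np.int64(101)), (383, np.int64(84)), (384, np.int64(63)), (387, np.int64(79))]
row 150 [(295, np.int64(130)), (306, np.int64(95))]
row 190 [(296, np.int64(131)), (306, np.int64(108)), (379, np.int64(89)), (380, np.int64(66)), (381, np.int64(47))]
row 215 [(380, np.int64(110)), (381, np.int64(75))]
[147 148 145 112  35  19  21  35  30  36  30  31  34  36  32  38  33  37
  81 137 140]
[ 61  65  88 107 116 118 119 116 106  84  56  32  29  26  30  31  29  28
  24  32  23  29  29  44  76 102 115 117 119 119 118 118 118 106  87  67]
[112 111 112 112 114 113 110 110 106  87  59  36  34  35  35  29  35  32
  39  38  30  33  30  46  79 104 117 121 122 123 121 123 122 121 120 122]
```

```bash
python3 - <<'E'
from h import *
im,cal=load('w3'); top=cv2.imread('pics/top1.png')[:,:,::-1]
for n,uv,z in [('x=-85 c265',(265,209.5),14),('x=-85 c375',(375,209.5),14),('x11 c375',(375,115.5),14),('x31',(310,94),14),('x69 c375',(375,52.7),14),('x89',(375,29),14),('x89 c310',(310,29),14),('wall r120',(387,120),30),('wallbot r120',(383.3,120),6),('wallbot190',(380,190),6),('bar in150',(306,150),34),('bar out',(295,150),34),('bar in 120',(305,120),34),('bar in190',(306.3,190),34),('knobfar',(301,257.7),60),('knobL',(294.3,250),60),('knobR',(307.5,250),60),('outer',(375,249.5),14)]:
    print(n,onz('',uv,z,cal).round(1)[:2])
th=np.radians(-11.5);X=np.array([np.cos(th),np.sin(th)]);Y=np.array([-X[1],X[0]])
# bin
g=im
for uv in[(470,247),(604,214),(616,307),(503,338)]: print('bin rim',onz('',uv,40,cal).round(1))
print(bot.get_obs()['tool_pos'])
E
```

```text
x=-85 c265 [493.   45.2]
x=-85 c375 [470.7 -72.2]
x11 c375 [565.8 -86.4]
x31 [598.  -25.8]
x69 c375 [622.4 -94.8]
x89 [642.6 -97.8]
x89 c310 [654.2 -37.1]
wall r120 [558.7 -94.8]
wallbot r120 [560.3 -95.4]
wallbot190 [489.4 -81.6]
bar in150 [545.9 -12.1]
bar out [548.   -1.4]
bar in 120 [573.4 -16.7]
bar in190 [507.5  -4.5]
knobfar [445.9  12.1]
knobL [454.9  17. ]
knobR [452.5   4.2]
outer [425.9 -65.5]
bin rim [ 418.5 -160.4   40. ]
bin rim [ 428.1 -295.9   40. ]
bin rim [ 320.5 -311.3   40. ]
bin rim [ 305.  -188.6   40. ]
[478.80647302 -17.32904048 267.5660962 ]
```

Tray pose: yaw about -10.8°, origin about (564.4,-33.0). The knob is at world (457,10). Spacer tops at z=36 agree between the two views.

{"op": "carry_out", "data": {
  "steps": [
    [[-0.022, 0.027, 0, 0], [-0.022, 0.027, -0.04, 0], [0, 0, -0.07, 0], [0, 0, -0.07, 0], [0, 0, -0.07, 0], [0, 0, -0.06, 0], [0, 0, -0.05, 0], [0, 0, -0.04, 0], [0, 0, -0.023, 0], [0, 0, 0, 0], [0, 0, 0, 0]]
  ],
  "hand": 0.2
}}

```text
time_s: 6.22
tool_pos: [454.2, -2.2, 55.8]
eef_rot: [-3.115, 0.273, 0.0]
force: [0.2, -0.4, 0.8]
finger_gap: 51.1
grip_force: 0.0
```

{"op": "carry_out", "data": {
  "steps": [
    [[0, 0, 0, 0], [0, 0, 0, 0], [0, 0, 0, 0], [0, 0, 0, 0], [0, 0, 0, 0], [0, 0, 0, 0]]
  ],
  "hand": -1,
  "grip_force": 50
}}

```text
time_s: 6.72
tool_pos: [456.8, 6.2, 58.1]
eef_rot: [-3.098, 0.261, -0.009]
force: [5.0, 46.3, 13.7]
finger_gap: 12.9
grip_force: 51.4
```

{"op": "carry_out", "data": {
  "steps": [
    [[0.003, 0.01, 0, 0], [0.002, 0.01, 0, -0.003], [0, 0, 0, 0]]
  ]
}}

```text
time_s: 6.97
tool_pos: [456.9, 6.5, 58.1]
eef_rot: [-3.099, 0.26, -0.007]
force: [-0.2, 31.0, 17.9]
finger_gap: 12.9
grip_force: 51.4
```

{"op": "carry_out", "data": {
  "steps": [
    [[0, 0.01, 0, 0], [0, 0.01, 0.003, 0], [0, 0, 0, 0], [0, 0, 0, 0]]
  ]
}}

```text
time_s: 7.3
tool_pos: [456.9, 6.9, 59.1]
eef_rot: [-3.104, 0.254, -0.01]
force: [3.7, 9.4, 2.8]
finger_gap: 13.3
grip_force: 50.1
```

```bash
python3 - <<'E'
from h import *
o=bot.get_obs()
for k in('joints','tool_pos','eef_rot','force','ft_torque','tau'):print(k,np.round(o[k],3))
wpic('w4')
E
```

```text
joints [-0.164  0.373 -0.616  0.578  0.028  3.141]
tool_pos [456.881   6.877  59.135]
eef_rot [-3.104  0.254 -0.01 ]
force [3.674 9.388 2.808]
ft_torque [ 1.081 -0.562 -0.489]
tau [ -2.988 -47.737  21.161   0.727  -1.973  -0.489]
```

View pics/w4.png

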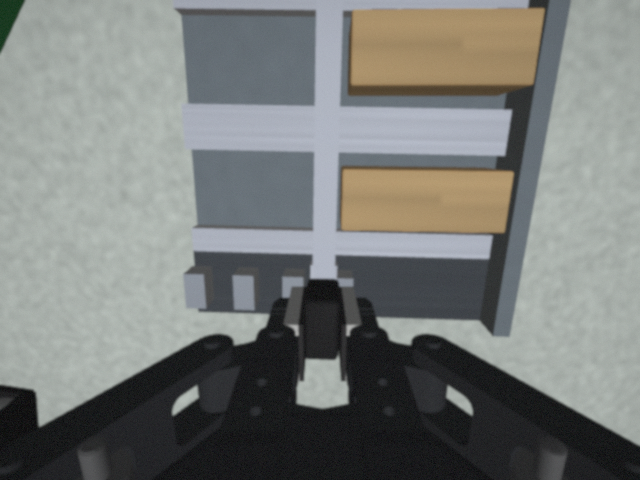

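Joint 6 is at its 3.141 limit, which skewed the approach. I'll let go, rise and turn half a turn.

{"op": "carry_out", "data": {
  "steps": [
    [[0, 0, 0, 0], [0, 0, 0, 0], [0, 0, 0, 0], [0, 0, 0.05, 0], [0, 0, 0.07, 0.03], [0, 0, 0.07, 0.05], [0, 0, 0, 0.05], [0, 0, 0, 0.05], [0, 0, 0, 0.05], [0, 0, 0, 0.05], [0, 0, 0, 0.05], [0, 0, 0, 0.05], [0, 0, 0, 0.05], [0, 0, 0, 0.05], [0, 0, 0, 0.05], [0, 0, 0, 0.05], [0, 0, 0, 0.05], [0, 0, 0, 0.05], [0, 0, 0, 0.05], [0, 0, 0, 0.05]]
  ],
  "hand": 0.2
}}

```text
time_s: 9.02
tool_pos: [454.7, 5.9, 152.7]
eef_rot: [-2.312, -2.1, 0.027]
force: [0.6, 0.1, -0.7]
finger_gap: 50.8
grip_force: 0.0
```

{"op": "carry_out", "data": {
  "steps": [
    [[0, 0, 0, 0.05], [0, 0, 0, 0.05], [0, 0, 0, 0.05], [0, 0, 0, 0.05], [0, 0, 0, 0.05], [0, 0, 0, 0.05], [0, 0, 0, 0.05], [0, 0, 0, 0.05], [0, 0, 0, 0.05], [0, 0, 0, 0.05], [0, 0, 0, 0.05], [0, 0, 0, 0.05], [0, 0, 0, 0.05], [0, 0, 0, 0.05], [0, 0, 0, 0.05], [0, 0, 0, 0], [0, 0, 0, 0]]
  ]
}}

```text
time_s: 10.43
tool_pos: [454.7, 5.9, 152.7]
eef_rot: [-0.164, -3.136, 0.04]
force: [0.6, -1.4, 0.3]
finger_gap: 51.4
grip_force: 0.0
```

```bash
python3 - <<'E'
from h import *
o=bot.get_obs()
for k in('joints','tool_pos','eef_rot','force','ft_torque'):print(k,np.round(o[k],3))
wpic('w5')
E
```

```text
joints [-0.131  0.246 -0.492  0.831 -0.025 -0.027]
tool_pos [454.725   5.924 152.71 ]
eef_rot [-0.164 -3.136  0.04 ]
force [ 0.558 -1.408  0.308]
ft_torque [ 0.021 -0.005  0.021]
```

View pics/w5.png

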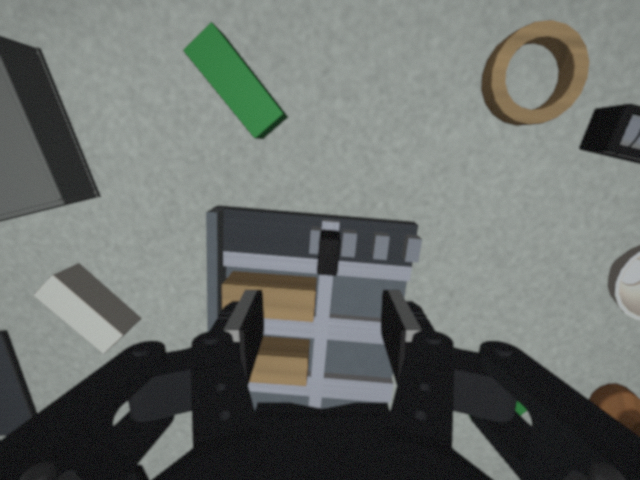

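The knob shows at (329,250), and joint 6 is now free near 0. I'll measure the knob again from this view.

```bash
python3 - <<'E'
from h import *
im,cal=load('w5'); g=im.max(2)
print(g[215:285:2,329]); print(g[262,308:352])
for v in(245,262,270):
    r=np.where(g[v,310:350]<65)[0]+310; print(v,r.min(),r.max()+1,onz('',((r.min()+r.max()+1)/2,v),60,cal).round(1))
E
```

```text
[ 72  50  71 119 164 165 165 125  39  19  19  31  29  37  39  40  40  39
  40  39  35  33  33  32  36  25  32  34  35  41 107 162 167 166 166]
[160 161 162 164 162 163 162 155 140 107  68  38  36  40  35  39  34  31
  36  30  35  35  35  37  39  35  38  33  35  63 101 135 154 155 156 154
 151 148 149 146 142 139 139 134]
245 320 341 [448.5  10.2  60. ]
262 319 338 [459.7   7.8  60. ]
270 318 337 [465.2   6.6  60. ]
```

{"op": "carry_out", "data": {
  "steps": [
    [[0.005, 0.005, 0, -0.02], [0, 0, -0.03, -0.021], [0, 0, -0.05, 0], [0, 0, -0.05, 0], [0, 0, -0.04, 0], [0, 0, -0.024, 0], [0, 0, 0, 0], [0, 0, 0, 0]]
  ]
}}

```text
time_s: 11.15
tool_pos: [456.9, 8.6, 55.4]
eef_rot: [-0.296, -3.124, 0.039]
force: [-0.2, -0.4, -0.1]
finger_gap: 51.4
grip_force: 0.0
```

{"op": "carry_out", "data": {
  "steps": [
    [[0, 0, 0, 0], [0, 0, 0, 0], [0, 0, 0, 0], [0, 0, 0, 0], [0, 0, 0, 0], [0, 0, 0, 0], [0, 0, 0, 0]]
  ],
  "hand": -1,
  "grip_force": 50
}}

```text
time_s: 11.73
tool_pos: [458.0, 8.6, 56.4]
eef_rot: [-0.293, -3.127, 0.039]
force: [-0.4, 0.0, 6.8]
finger_gap: 13.4
grip_force: 52.2
```

{"op": "carry_out", "data": {
  "steps": [
    [[0, 0, 0.012, 0], [0, 0, 0.012, 0], [0, 0, 0.012, 0], [0, 0, 0, 0], [0.003, 0.0157, 0, 0], [0.003, 0.0157, 0, 0], [0.003, 0.0157, 0, 0], [0, 0, 0, 0], [0, 0, 0, 0]]
  ]
}}

```text
time_s: 12.48
tool_pos: [462.6, 33.4, 73.5]
eef_rot: [-0.291, -3.127, 0.038]
force: [5.8, 0.4, -2.9]
finger_gap: 13.0
grip_force: 50.7
```

{"op": "carry_out", "data": {
  "steps": [
    [[0, 0, -0.012, 0], [0, 0, -0.012, 0], [0, 0, -0.01, 0], [0, 0, 0, 0], [0, 0, 0, 0]]
  ]
}}

```text
time_s: 12.9
tool_pos: [462.4, 32.5, 56.5]
eef_rot: [-0.292, -3.126, 0.039]
force: [3.4, -0.4, 3.4]
finger_gap: 13.0
grip_force: 51.9
```

{"op": "carry_out", "data": {
  "steps": [
    [[0, 0, 0, 0], [0, 0, 0, 0], [0, 0, 0, 0], [0, 0, 0, 0], [0, 0, 0.05, 0], [0, 0, 0.08, 0.01], [0, 0, 0.08, 0.05], [0, 0, 0.05, 0.055], [0, 0, 0, 0.055], [0.01, -0.02, 0, 0.055], [0.01, -0.02, 0, 0.055], [0.01, -0.02, 0, 0.055], [0.01, -0.02, 0, 0.055], [0.01, -0.02, 0, 0.055], [0.01, -0.02, 0, 0.055], [0.01, -0.02, 0, 0.055], [0, 0, 0, 0.055], [0, 0, 0, 0.055], [0, 0, 0, 0.055], [0, 0, 0, 0.03]]
  ],
  "hand": 0.2
}}

```text
time_s: 14.57
tool_pos: [496.3, -37.9, 186.2]
eef_rot: [-2.002, 2.401, -0.029]
force: [0.8, -0.1, -0.5]
finger_gap: 51.4
grip_force: 0.0
```

```bash
cat >> h.py <<'E'
def st():
    o=bot.get_obs(); from scipy.spatial.transform import Rotation as R
    y=R.from_rotvec(o['eef_rot']).as_matrix()[:,1]
    print('t',o['time_s'],'pos',np.round(o['tool_pos'],1),'ytool',round(float(np.degrees(np.arctan2(y[1],y[0]))),2),'j6',round(float(o['joints'][5]),2),'gap',round(float(o['finger_gap']),1),'F',np.round(o['force'],1))
    return o
E
python3 - <<'E'
from h import *
st(); im,cal=wpic('w6')
st(); cv2.imwrite('pics/top2.png',bot.get_image('top')[:,:,::-1])
E
```

```text
t 14.5667 pos [496.3 -37.9 186.2] ytool 169.65 j6 -1.61 gap 51.4 F [ 0.8 -0.1 -0.5]
t 14.6167 pos [496.3 -37.9 186.2] ytool 169.76 j6 -1.62 gap 51.1 F [-0.5  0.1 -0.3]
```

View pics/w6.png

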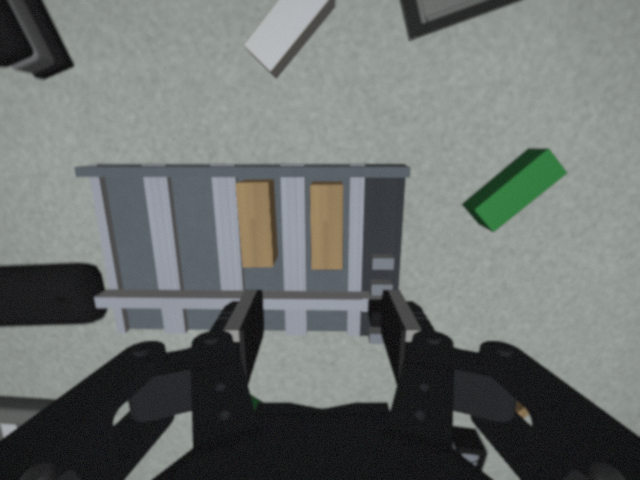

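The stop bar stands a notch further out. The spacers are at (327,226) and (255,224), and the tool is aligned with them.

```bash
python3 - <<'E'
from h import *
im,cal=load('w6')
h=cv2.cvtColor(np.ascontiguousarray(im),cv2.COLOR_RGB2HSV); m=cv2.inRange(h,(8,80,80),(25,255,255)); m[:170]=0;m[285:]=0;m[:,:220]=0;m[:,360:]=0
for r in rect(m): print(r)
# top edges only: corners by eye on top face
top=cv2.imread('pics/top0.png')
ra=[ray('',(326.5,226),cal),ray('top',(336.6,268.9))]; rb=[ray('',(255,224),cal),ray('top',(341.7,244))]
print(tri(*ra),tri(*rb)); print(onz('',(326.5,226),36,cal),onz('',(255,224),36,cal))
cs=[(404,0)]
E
```

```text
((326.5, 225.0), (86.0, 31.0), 90.0)
((255.5338134765625, 223.10923767089844), (85.70117950439453, 33.6702995300293), 86.8201675415039)
[496.89978944 -41.29488748  23.70572403] [554.8945225  -53.44063898  23.55150506]
[495.72953841 -44.14621669  36.        ] [551.80256718 -55.72457838  36.        ]
```

{"op": "carry_out", "data": {
  "steps": [
    [[0, -0.008, -0.03, -0.005], [0, 0, -0.06, 0], [0, 0, -0.07, 0], [0, 0, -0.06, 0], [0, 0, -0.05, 0], [0, 0, -0.026, 0], [0, 0, 0, 0], [0, 0, 0, 0]]
  ]
}}

```text
time_s: 15.33
tool_pos: [496.2, -41.7, 38.2]
eef_rot: [-1.98, 2.42, -0.028]
force: [0.3, 0.5, 0.2]
finger_gap: 51.5
grip_force: 0.0
```

{"op": "carry_out", "data": {
  "steps": [
    [[0, 0, 0, 0], [0, 0, 0, 0], [0, 0, 0, 0], [0, 0, 0, 0], [0, 0, 0, 0], [0, 0, 0, 0]]
  ],
  "hand": -1,
  "grip_force": 40
}}

```text
time_s: 15.83
tool_pos: [497.8, -42.1, 40.0]
eef_rot: [-1.98, 2.416, -0.033]
force: [-0.5, -0.5, 6.7]
finger_gap: 25.1
grip_force: 39.3
```

{"op": "carry_out", "data": {
  "steps": [
    [[0, 0, 0.05, 0], [0, 0, 0.08, 0], [0, 0, 0.08, 0], [-0.02, -0.02, 0, 0], [-0.044, -0.0574, 0, 0.02], [-0.044, -0.0574, 0, 0.02], [-0.044, -0.0574, 0, 0.02], [-0.044, -0.0574, 0, 0.02], [-0.044, -0.0574, 0, 0.02], [-0.044, -0.0574, 0, 0.02], [-0.022, -0.038, 0, 0.02], [0, 0, 0, 0], [0, 0, 0, 0], [0, 0, 0, 0]]
  ]
}}

```text
time_s: 17.0
tool_pos: [344.1, -243.0, 144.1]
eef_rot: [-2.31, 2.101, -0.028]
force: [-0.6, 0.7, -0.6]
finger_gap: 24.8
grip_force: 40.0
```

```bash
python3 - <<'E'
from h import *
st(); im,cal=wpic('w7'); 
E
```

```text
t 17.0 pos [ 344.1 -243.   144.1] ytool -174.57 j6 -2.47 gap 24.8 F [-0.6  0.7 -0.6]
```

View pics/w7.png

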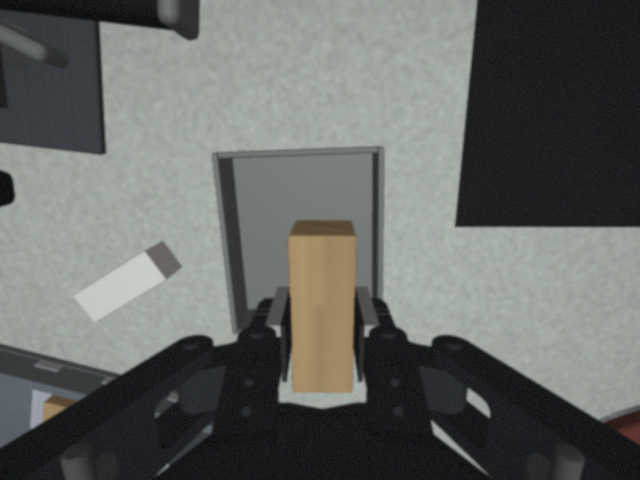

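The spacer is held over the bin, whose rim corners are at (214,153), (383,148) and (235,332).

```bash
python3 - <<'E'
from h import *
im,cal=load('w7'); P=[onz('',u,40,cal) for u in[(214,153),(383,148),(235,332)]]
print(np.round(P,1)); c=(P[1]+P[2])/2; print('centre',c.round(1), np.linalg.norm(P[1]-P[0]),np.linalg.norm(P[2]-P[0]))
E
```

```text
[[ 421.5 -299.6   40. ]
 [ 316.  -312.7   40. ]
 [ 404.8 -174.2   40. ]]
centre [ 360.4 -243.5   40. ] 106.28576294699734 126.52976059982328
```

{"op": "carry_out", "data": {
  "steps": [
    [[-0.01, -0.006, -0.03, 0.015], [0, 0, -0.05, 0], [0, 0, -0.05, 0], [0, 0, -0.026, 0], [0, 0, 0, 0], [0, 0, 0, 0]]
  ]
}}

```text
time_s: 17.55
tool_pos: [339.0, -245.0, 65.5]
eef_rot: [-2.345, 2.061, -0.023]
force: [0.3, -0.5, -0.7]
finger_gap: 24.9
grip_force: 39.9
```

{"op": "carry_out", "data": {
  "steps": [
    [[0, 0, 0, 0], [0, 0, 0, 0], [0, 0, 0, 0], [0, 0, 0, 0], [0, 0, 0.06, 0], [0, 0, 0.08, 0], [0, 0, 0.06, 0], [0.05, 0.04, 0, -0.02], [0.05, 0.05, 0, -0.02], [0.06, 0.05, 0, -0.02], [0.06, 0.05, 0, -0.02], [0.06, 0.05, 0, -0.02], [0.06, 0.05, 0, -0.02], [0.06, 0.05, 0, -0.02], [0.02, 0.04, 0, -0.017], [0, 0, 0, 0], [0, 0, 0, 0]]
  ],
  "hand": 0.2
}}

```text
time_s: 18.97
tool_pos: [549.1, -55.1, 165.6]
eef_rot: [-1.98, 2.419, -0.03]
force: [0.7, -1.0, 0.1]
finger_gap: 51.0
grip_force: 0.0
```

```bash
python3 - <<'E'
from h import *
st()
E
```

```text
t 18.9667 pos [549.1 -55.1 165.6] ytool 168.61 j6 -1.6 gap 51.0 F [ 0.7 -1.   0.1]
```

{"op": "carry_out", "data": {
  "steps": [
    [[0.0066, 0.003, -0.03, 0.004], [0, 0, -0.06, 0], [0, 0, -0.07, 0], [0, 0, -0.06, 0], [0, 0, -0.035, 0], [0, 0, 0, 0], [0, 0, 0, 0]]
  ]
}}

```text
time_s: 19.55
tool_pos: [551.1, -55.4, 38.0]
eef_rot: [-1.986, 2.415, -0.028]
force: [0.4, 0.2, 0.8]
finger_gap: 50.6
grip_force: 0.0
```

{"op": "carry_out", "data": {
  "steps": [
    [[0, 0, 0, 0], [0, 0, 0, 0], [0, 0, 0, 0], [0, 0, 0, 0], [0, 0, 0, 0], [0, 0, 0, 0]]
  ],
  "hand": -1
}}

```text
time_s: 20.05
tool_pos: [553.3, -55.2, 40.1]
eef_rot: [-1.986, 2.412, -0.035]
force: [-1.6, -1.7, 6.9]
finger_gap: 25.2
grip_force: 39.3
```

{"op": "carry_out", "data": {
  "steps": [
    [[0, 0, 0.05, 0], [0, 0, 0.08, 0], [0, 0, 0.08, 0], [-0.042, -0.0463, 0, 0.02], [-0.042, -0.0463, 0, 0.02], [-0.042, -0.0463, 0, 0.02], [-0.042, -0.0463, 0, 0.02], [-0.042, -0.0463, 0, 0.02], [-0.042, -0.0463, 0, 0.02], [-0.042, -0.0463, 0, 0.02], [-0.042, -0.0463, 0, 0.015], [0, 0, 0, 0], [0, 0, 0, 0], [0, 0, 0, 0]]
  ]
}}

```text
time_s: 21.22
tool_pos: [384.6, -240.0, 143.9]
eef_rot: [-2.347, 2.059, -0.028]
force: [0.1, -0.1, -0.1]
finger_gap: 25.2
grip_force: 40.0
```

```bash
python3 - <<'E'
from h import *
st(); im,cal=wpic('w8'); 
cv2.imwrite('pics/top3.png',bot.get_image('top')[:,:,::-1])
E
```

```text
t 21.2167 pos [ 384.6 -240.   143.9] ytool -172.52 j6 -2.43 gap 25.2 F [ 0.1 -0.1 -0.1]
```

View pics/w8.png

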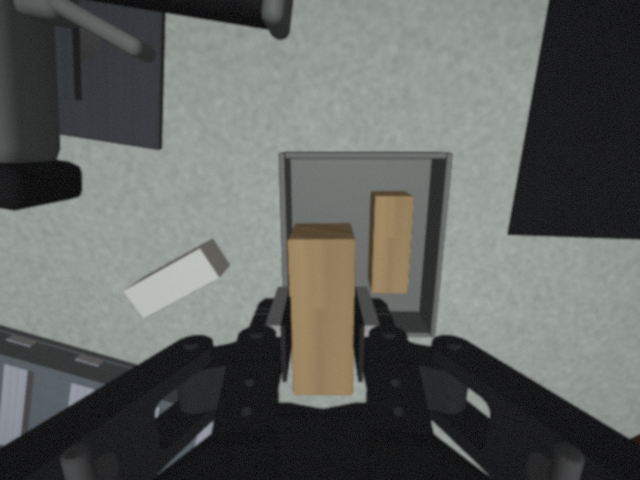

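The first spacer lies in the bin at (391,243). I'll drop the second beside it and go over to the tubes.

{"op": "carry_out", "data": {
  "steps": [
    [[0, 0, -0.03, 0], [0, 0, -0.05, 0], [0, 0, -0.05, 0], [0, 0, -0.026, 0], [0, 0, 0, 0], [0, 0, 0, 0]]
  ]
}}

```text
time_s: 21.82
tool_pos: [384.4, -238.8, 64.9]
eef_rot: [-2.35, 2.056, -0.024]
force: [0.8, -0.5, -0.5]
finger_gap: 24.9
grip_force: 40.0
```

{"op": "carry_out", "data": {
  "steps": [
    [[0, 0, 0, 0], [0, 0, 0, 0], [0, 0, 0, 0], [0, 0, 0, 0], [0, 0, 0.06, 0], [0, 0, 0.08, 0], [0, 0, 0.08, 0], [0, 0, 0.08, 0], [0, 0.05, 0.07, 0], [0.01, 0.078, 0, -0.02], [0.01, 0.078, 0, -0.02], [0.01, 0.078, 0, -0.02], [0.01, 0.078, 0, -0.02], [0.01, 0.078, 0, -0.02], [0.01, 0.078, 0, -0.02], [0.01, 0.078, 0, -0.02], [0.01, 0.078, 0, -0.01], [0.01, 0.078, 0, 0], [0.01, 0.078, 0, 0], [0.01, 0.078, 0, 0]]
  ],
  "hand": 0.2
}}

```text
time_s: 23.48
tool_pos: [438.9, 215.6, 249.6]
eef_rot: [-1.999, 2.401, -0.031]
force: [1.1, -0.0, -0.3]
finger_gap: 51.3
grip_force: 0.0
```

{"op": "carry_out", "data": {
  "steps": [
    [[0.01, 0.078, 0, 0], [0.01, 0.078, 0, 0], [0.01, 0.07, 0, 0], [0, 0, 0, 0], [0, 0, 0, 0], [0, 0, 0, 0]]
  ]
}}

```text
time_s: 23.98
tool_pos: [453.8, 326.1, 249.0]
eef_rot: [-2.0, 2.402, -0.03]
force: [0.2, -0.2, 0.7]
finger_gap: 51.3
grip_force: 0.0
```

```bash
python3 - <<'E'
from h import *
st(); im,cal=wpic('w9'); 
cv2.imwrite('pics/top4.png',bot.get_image('top')[:,:,::-1])
E
```

```text
t 23.9833 pos [453.8 326.1 249. ] ytool 169.57 j6 -0.89 gap 51.3 F [ 0.2 -0.2  0.7]
```

View pics/w9.png

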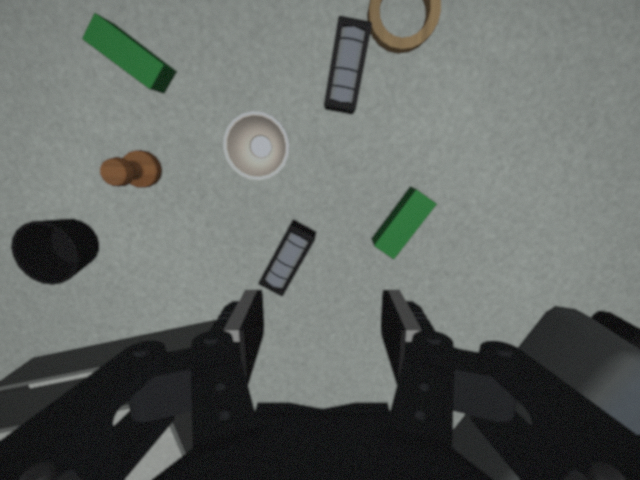

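The two tubes are at (347,65), near the tape roll at (404,12), and (288,258). There are no others.

```bash
python3 - <<'E'
from h import *
im,cal=load('w9'); top=cv2.imread('pics/top4.png')
def tubes(I,rois):
    s=cv2.cvtColor(np.ascontiguousarray(I),cv2.COLOR_RGB2GRAY); out=[]
    for u0,v0,u1,v1 in rois:
        k=np.zeros_like(s); k[v0:v1,u0:u1]=(s[v0:v1,u0:u1]<70); k=cv2.morphologyEx(k,cv2.MORPH_CLOSE,np.ones((3,3)))
        r=sorted(rect(k),key=lambda r:-r[1][0]*r[1][1]); out.append(r[0] if r else None)
    return out
w=tubes(im,[(318,10,372,118),(255,215,320,285)]); t=tubes(top[:,:,::-1],[(190,295,235,325),(140,248,182,285)])
print(w,t)
for a,b,n in zip(w,t,'PQ'):
    print(n,onz('',a[0],22,cal).round(1), b and onz('top',b[0],22).round(1), b and tri(ray('',a[0],cal),ray('top',b[0])).round(1))
    B=cv2.boxPoints(a); P=[onz('',q,30,cal) for q in B]; e=max((P[1]-P[0],P[2]-P[1]),key=np.linalg.norm); print(np.degrees(np.arctan2(e[1],e[0])).round(1),np.linalg.norm(P[1]-P[0]).round(),np.linalg.norm(P[2]-P[1]).round())
E
```

```text
[((348.689208984375, 61.86486053466797), (34.85258483886719, 100.77656555175781), 9.462323188781738), ((287.6673889160156, 257.7802429199219), (27.708250045776367, 72.56449890136719), 28.686145782470703)] [((226.39431762695312, 304.5747375488281), (20.96437644958496, 13.138632774353027), 21.037511825561523), ((158.83499145507812, 265.8941955566406), (38.8600959777832, 19.341327667236328), 27.474430084228516)]
P [410.8 190.9  22. ] [417.9 208.4  22. ] [415.5 199.2  66. ]
-110.5 81.0 30.0
Q [503.7 363.3  22. ] [506.3 366.9  22. ] [504.6 364.   25.3]
-129.6 78.0 28.0
```

{"op": "carry_out", "data": {
  "steps": [
    [[0.05, 0.037, 0, -0.05], [0.051, 0.038, 0, -0.05], [0, 0, 0, -0.05], [0, 0, -0.05, -0.05], [0, 0, -0.07, -0.043], [0, 0, -0.07, 0], [0, 0, -0.07, 0], [0, 0, -0.07, 0], [0, 0, -0.06, 0], [0, 0, -0.046, 0], [0, 0, 0, 0], [0, 0, 0, 0], [0, 0, 0, 0]]
  ]
}}

```text
time_s: 25.17
tool_pos: [505.8, 363.8, 32.8]
eef_rot: [-1.33, 2.832, -0.035]
force: [0.1, 0.3, 1.3]
finger_gap: 51.4
grip_force: 0.0
```

```bash
python3 - <<'E'
from h import *
st(); im,cal=wpic('w10'); 
E
```

```text
t 25.1667 pos [505.8 363.8  32.8] ytool 140.32 j6 -0.36 gap 51.4 F [0.1 0.3 1.3]
```

View pics/w10.png

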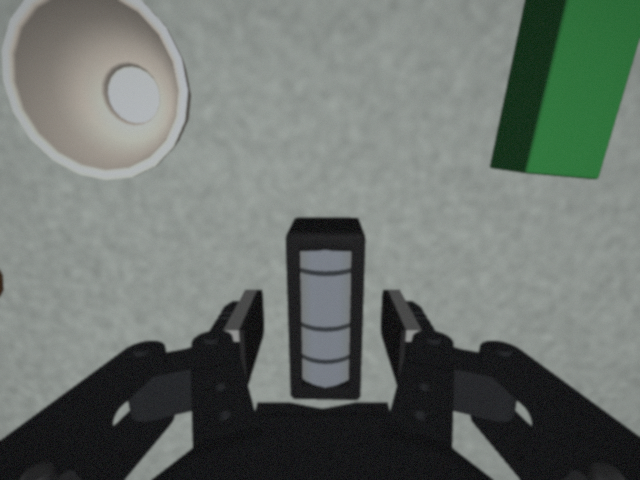

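The tube is centred between the fingers at (326,310). I'll close, lift and check the hold.

{"op": "carry_out", "data": {
  "steps": [
    [[0, 0, 0, 0], [0, 0, 0, 0], [0, 0, 0, 0], [0, 0, 0, 0], [0, 0, 0, 0], [0, 0, 0, 0], [0, 0, 0.03, 0], [0, 0, 0.06, 0], [0, 0, 0.08, 0], [0, 0, 0.05, 0], [0, 0, 0, 0]]
  ],
  "hand": -1,
  "grip_force": 70
}}

```text
time_s: 26.13
tool_pos: [507.5, 365.7, 147.6]
eef_rot: [-1.329, 2.824, -0.034]
force: [1.1, 0.7, -2.1]
finger_gap: 28.3
grip_force: 70.6
```

```bash
python3 - <<'E'
from h import *
o=st(); im,cal=load('w10')
a,b=onz('',(326,235),30,cal),onz('',(326,398),30,cal); c=(a+b)/2; print(a,b,np.linalg.norm(a-b),c, c-[505.8,363.8,0])
E
```

```text
t 26.1333 pos [507.5 365.7 147.6] ytool 140.38 j6 -0.36 gap 28.3 F [ 1.1  0.7 -2.1]
[481.89932608 336.73951786  30.        ] [527.39538144 391.96109985  30.        ] 71.54938274330047 [504.64735376 364.35030885  30.        ] [-1.15264624  0.55030885 30.        ]
```

{"op": "carry_out", "data": {
  "steps": [
    [[0.01, -0.04, 0.01, 0.02], [0.0179, -0.0731, 0, 0.02], [0.0179, -0.0731, 0, 0.02], [0.0179, -0.0731, 0, 0.02], [0.0179, -0.0731, 0, 0.02], [0.0179, -0.0731, 0, 0.02], [0.0179, -0.0731, 0, 0.02], [0.0179, -0.0731, 0, 0.02], [0.0179, -0.0731, 0, 0.02], [0.0179, -0.0731, 0, 0.02], [0.0179, -0.0731, 0, 0.02], [0.0179, -0.0731, 0, 0.02], [0, 0, 0, 0], [0, 0, 0, 0], [0, 0, 0, 0]]
  ]
}}

```text
time_s: 27.38
tool_pos: [607.4, -57.9, 145.4]
eef_rot: [-1.991, 2.41, -0.028]
force: [-0.3, 0.7, -2.6]
finger_gap: 28.6
grip_force: 70.5
```

```bash
python3 - <<'E'
from h import *
st(); im,cal=wpic('w11'); 
E
```

```text
t 27.3833 pos [607.4 -57.9 145.4] ytool 169.12 j6 -1.6 gap 28.6 F [-0.3  0.7 -2.6]
```

View pics/w11.png

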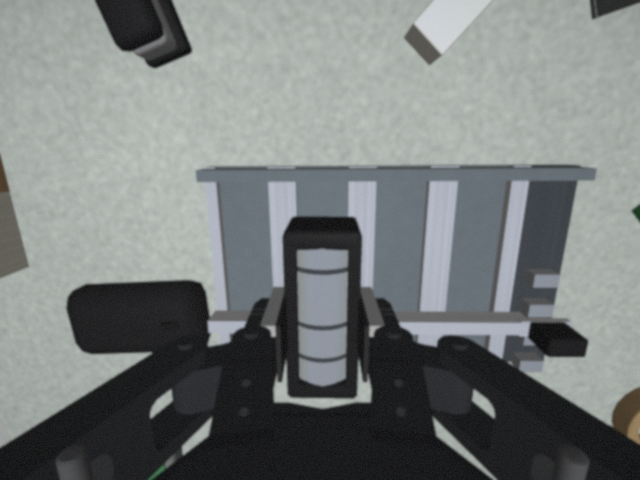

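The tube is held over lane +50, the lane between the ribs at columns 296 and 350. I'll check the lane centre numerically.

```bash
python3 - <<'E'
from h import *
im,cal=load('w11'); g=im.astype(int).sum(2)//3
X=np.array([.982,-.1885]);Y=np.array([.1885,.982])
for v in(190,205):
    e=[u for u in range(205,560) if abs(g[v,u]-g[v,u-2])>25]; print(v,e)
for u,v,n in[(296,190,'31? L'),(295,205,''),(350,190,''),(350,205,''),(376,205,'-'),(429,205,'')]:
    p=onz('',(u,v),14,cal)[:2]; print(u,v,p.round(1),(p@X).round(1),(p@Y).round(1))
for u in(250,400):
    for v,z in((178,30),(181,30),(314,34),(322,34),(334,34)): p=onz('',(u,v),z,cal)[:2]; print(u,v,(p@Y-74).round(1))
print(cal['T'].round(3))
E
```

```text
190 [216, 217, 218, 268, 269, 270, 295, 296, 297, 348, 349, 350, 376, 377, 378, 429, 430, 431, 457, 458, 459, 510, 511, 512, 527, 528, 529, 530]
205 [218, 219, 220, 269, 270, 271, 296, 297, 298, 348, 349, 350, 375, 376, 377, 427, 428, 429, 455, 456, 457, 508, 509, 510, 525, 526, 527, 528]
296 190 [622.6 -98.5] 630.0 20.6
295 205 [625.6 -87.9] 630.9 31.6
350 190 [584.3 -91.2] 590.9 20.5
350 205 [586.1 -80.5] 590.7 31.4
376 205 [567.5 -77. ] 571.8 31.4
429 205 [529.8 -69.9] 533.5 31.2
250 178 -63.3
250 181 -61.3
250 314 35.7
250 322 42.3
250 334 52.3
400 178 -63.5
400 181 -61.5
400 314 34.3
400 322 40.8
400 334 50.7
[[-9.82000e-01 -1.75000e-01 -7.40000e-02  5.92214e+02]
 [ 1.88000e-01 -9.46000e-01 -2.63000e-01 -1.24650e+02]
 [-2.40000e-02 -2.72000e-01  9.62000e-01  2.68028e+02]
 [ 0.00000e+00  0.00000e+00  0.00000e+00  1.00000e+00]]
```

{"op": "carry_out", "data": {
  "steps": [
    [[0.0074, 0.0068, 0, 0], [0, 0, -0.03, 0], [0, 0, -0.05, 0], [0, 0, -0.05, 0], [0, 0, -0.04, 0], [0, 0, -0.025, 0], [0, 0, -0.01, 0], [0, 0, 0, 0], [0, 0, 0, 0]]
  ]
}}

```text
time_s: 28.18
tool_pos: [612.2, -54.0, 44.1]
eef_rot: [-1.993, 2.407, -0.031]
force: [-0.3, -0.3, -2.0]
finger_gap: 28.3
grip_force: 70.5
```

{"op": "carry_out", "data": {
  "steps": [
    [[0, 0, -0.004, 0], [0, 0, 0, 0], [0, 0, 0, 0]]
  ]
}}

```text
time_s: 28.43
tool_pos: [612.2, -54.7, 42.3]
eef_rot: [-1.991, 2.408, -0.032]
force: [-0.5, 0.7, -2.6]
finger_gap: 28.3
grip_force: 70.5
```

{"op": "carry_out", "data": {
  "steps": [
    [[-0.002, 0, -0.004, 0], [0, 0, -0.004, 0], [0, 0, 0, 0], [0, 0, 0, 0]]
  ]
}}

```text
time_s: 28.77
tool_pos: [611.1, -54.9, 39.1]
eef_rot: [-1.991, 2.408, -0.032]
force: [-5.4, 0.7, 15.1]
finger_gap: 28.3
grip_force: 72.6
```

{"op": "carry_out", "data": {
  "steps": [
    [[0, 0, 0, 0], [0, 0, 0, 0], [0, 0, 0, 0], [0, 0, 0, 0], [0, 0, 0.04, 0], [0, 0, 0.07, 0], [0, 0, 0.08, 0], [0, 0, 0.08, 0], [0, 0, 0.05, 0], [0, 0, 0, 0]]
  ],
  "hand": 0.15
}}

```text
time_s: 29.6
tool_pos: [613.8, -55.3, 203.6]
eef_rot: [-1.988, 2.404, -0.041]
force: [0.8, -0.8, 0.0]
finger_gap: 49.4
grip_force: 0.0
```

```bash
python3 - <<'E'
from h import *
st(); im,cal=wpic('w12'); 
cv2.imwrite('pics/c12.png',im[150:420,180:520,::-1])
E
```

```text
t 29.6 pos [613.8 -55.3 203.6] ytool 169.19 j6 -1.59 gap 49.4 F [ 0.8 -0.8  0. ]
```

View pics/c12.png

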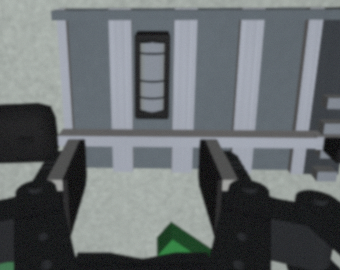

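{"op": "carry_out", "data": {
  "steps": [
    [[-0.03, 0.04, 0, 0], [-0.046, 0.0587, 0, 0], [-0.046, 0.0587, 0, 0], [-0.046, 0.0587, 0, 0], [-0.046, 0.0587, 0, 0], [-0.046, 0.0587, 0, 0], [-0.046, 0.0587, 0, 0], [-0.046, 0.0587, 0, 0], [-0.046, 0.0587, 0, 0], [0, 0, 0, 0], [0, 0, 0, 0], [0, 0, 0, 0]]
  ]
}}

```text
time_s: 30.65
tool_pos: [411.6, 199.9, 196.8]
eef_rot: [-1.993, 2.408, -0.03]
force: [-0.4, -0.0, -0.2]
finger_gap: 49.2
grip_force: 0.0
```

```bash
python3 - <<'E'
from h import *
st(); im,cal=wpic('w13')
s=cv2.cvtColor(np.ascontiguousarray(im),cv2.COLOR_RGB2GRAY); k=(s<70).astype('uint8'); k=cv2.morphologyEx(k,cv2.MORPH_CLOSE,np.ones((3,3)))
for r in rect(k,600): print(np.round(r[0]),np.round(r[1]),round(r[2],1))
cv2.imwrite('pics/top5.png',bot.get_image('top')[:,:,::-1])
E
```

```text
t 30.65 pos [411.6 199.9 196.8] ytool 169.23 j6 -1.08 gap 49.2 F [-0.4 -0.  -0.2]
[319. 384.] [639. 189.] 0.0
[325. 219.] [34. 87.] 10.0
[107. 197.] [95. 37.] 48.6
[126.  45.] [ 90. 253.] 89.5
```

View pics/w13.png

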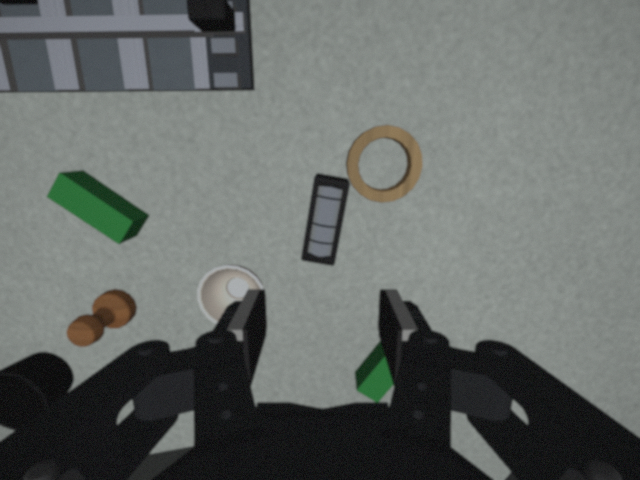

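The tube lies flat in lane +50. The remaining tube is at (325,219), just beside the tape roll at (385,163). That used up my picture views, so from here I'll check by numbers only.

```bash
python3 - <<'E'
from h import *
im,cal=load('w13')
s=cv2.cvtColor(np.ascontiguousarray(im),cv2.COLOR_RGB2GRAY); k=(s<70).astype('uint8'); k=cv2.morphologyEx(k,cv2.MORPH_CLOSE,np.ones((3,3)))
for r in rect(k,600):
    if abs(r[0][0]-325)<9 and r[0][1]<300:
        B=cv2.boxPoints(r); P=[onz('',q,28,cal) for q in B]; e=max((P[1]-P[0],P[2]-P[1]),key=np.linalg.norm)
        print(r,np.mean(P,0).round(1),onz('',r[0],15,cal).round(1),np.degrees(np.arctan2(e[1],e[0])),[np.linalg.norm(P[i+1]-P[i]).round(1) for i in(0,1)])
im2,c2=load('w9'); a=ray('',(348,65),c2); b=ray('',(325,219),cal); print(tri(a,b))
E
```

```text
((324.8993225097656, 219.07046508789062), (34.351566314697266, 87.06645202636719), 10.007979393005371) [412.8 192.8  28. ] [413.1 194.2  15. ] -111.21969138908062 [np.float64(75.2), np.float64(28.2)]
[412.17967161 193.01886265  21.33332667]
```

{"op": "carry_out", "data": {
  "steps": [
    [[0.007, -0.002, 0, -0.04], [0, 0, -0.03, -0.047], [0, 0, -0.06, 0], [0, 0, -0.07, 0], [0, 0, -0.07, 0], [0, 0, -0.06, 0], [0, 0, -0.038, 0], [0, 0, 0, 0], [0, 0, 0, 0]]
  ],
  "hand": 0.1
}}

```text
time_s: 31.5
tool_pos: [415.1, 198.1, 32.9]
eef_rot: [-1.765, 2.585, -0.031]
force: [0.8, 0.2, 0.3]
finger_gap: 47.1
grip_force: 0.0
```

{"op": "carry_out", "data": {
  "steps": [
    [[0, 0, 0, 0], [0, 0, 0, 0], [0, 0, 0, 0], [0, 0, 0, 0], [0, 0, 0, 0], [0, 0, 0, 0], [0, 0, 0.03, 0], [0, 0, 0.06, 0], [0, 0, 0.08, 0], [0, 0, 0.05, 0], [0, 0, 0, 0]]
  ],
  "hand": -1,
  "grip_force": 70
}}

```text
time_s: 32.42
tool_pos: [418.7, 200.2, 149.3]
eef_rot: [-1.76, 2.573, -0.037]
force: [1.7, 0.1, -1.6]
finger_gap: 28.2
grip_force: 70.1
```

```bash
python3 - <<'E'
from h import *
st(); wpic('w14')
E
```

```text
t 32.4167 pos [418.7 200.2 149.3] ytool 158.74 j6 -0.9 gap 28.2 F [ 1.7  0.1 -1.6]
```

{"op": "carry_out", "data": {
  "steps": [
    [[0.0341, -0.0596, 0, 0.01], [0.0341, -0.0596, 0, 0.01], [0.0341, -0.0596, 0, 0.01], [0.0341, -0.0596, 0, 0.01], [0.0341, -0.0596, 0, 0.01], [0.0341, -0.0596, 0, 0.01], [0.0341, -0.0596, 0, 0.01], [0.0341, -0.0596, 0, 0.016], [0, 0, 0, 0], [0, 0, 0, 0], [0, 0, 0, 0]]
  ]
}}

```text
time_s: 33.38
tool_pos: [550.6, -39.0, 142.5]
eef_rot: [-1.989, 2.412, -0.027]
force: [0.2, 1.0, -2.1]
finger_gap: 28.2
grip_force: 70.2
```

```bash
python3 - <<'E'
from h import *
st(); im,cal=wpic('w15'); g=im.astype(int).sum(2)//3
X=np.array([.982,-.1885]);Y=np.array([.1885,.982])
for v in(190,205):
    e=[u for u in range(150,560) if abs(g[v,u]-g[v,u-2])>25]; print(v,[(u,(onz('',(u,v),14,cal)[:2]@X-560.6).round()) for u in e])
# held tube rows
print(g[205:420:4,322])
E
```

```text
t 33.3833 pos [550.6 -39.  142.5] ytool 169.01 j6 -1.58 gap 28.2 F [ 0.2  1.  -2.1]
190 [(185, np.float64(90.0)), (186, np.float64(89.0)), (187, np.float64(88.0)), (208, np.float64(73.0)), (209, np.float64(72.0)), (210, np.float64(71.0)), (211, np.float64(71.0)), (261, np.float64(35.0)), (262, np.float64(34.0)), (263, np.float64(33.0)), (264, np.float64(32.0)), (265, np.float64(32.0)), (266, np.float64(31.0)), (267, np.float64(30.0)), (293, np.float64(12.0)), (294, np.float64(11.0)), (295, np.float64(10.0)), (346, np.float64(-26.0)), (347, np.float64(-27.0)), (348, np.float64(-28.0)), (374, np.float64(-46.0)), (375, np.float64(-47.0)), (376, np.float64(-48.0)), (427, np.float64(-84.0)), (428, np.float64(-84.0)), (429, np.float64(-85.0)), (444, np.float64(-96.0)), (445, np.float64(-96.0)), (446, np.float64(-97.0)), (447, np.float64(-98.0)), (492, np.float64(-129.0)), (493, np.float64(-130.0)), (494, np.float64(-131.0)), (495, np.float64(-131.0))]
205 [(187, np.float64(89.0)), (188, np.float64(89.0)), (189, np.float64(88.0)), (209, np.float64(73.0)), (210, np.float64(72.0)), (211, np.f
[... 659 characters left out ...]
34.0)), (357, np.float64(-34.0)), (358, np.float64(-35.0)), (359, np.float64(-36.0)), (374, np.float64(-47.0)), (375, np.float64(-47.0)), (376, np.float64(-48.0)), (426, np.float64(-84.0)), (427, np.float64(-84.0)), (428, np.float64(-85.0)), (443, np.float64(-96.0)), (444, np.float64(-97.0)), (445, np.float64(-97.0)), (446, np.float64(-98.0)), (490, np.float64(-129.0)), (491, np.float64(-130.0)), (492, np.float64(-131.0)), (493, np.float64(-131.0)), (559, np.float64(-178.0))]
[ 23  14  28  43  47  44  37 146 155 156 156 156 127  89 154 154 157 156
 156 156 155 157 157 155 156 156 144  82 156 155 156 156 155 155 149  75
 151 153 155 153 153 149  40  36  41 172 179 184 181 179 179  66  22  19]
```

{"op": "carry_out", "data": {
  "steps": [
    [[0.008, -0.0016, 0, 0], [0, 0, -0.03, 0], [0, 0, -0.05, 0], [0, 0, -0.05, 0], [0, 0, -0.04, 0], [0, 0, -0.022, 0], [0, 0, -0.008, 0], [0, 0, 0, 0], [0, 0, 0, 0]]
  ]
}}

```text
time_s: 34.18
tool_pos: [556.0, -39.7, 44.1]
eef_rot: [-1.99, 2.41, -0.031]
force: [0.5, -0.4, -0.9]
finger_gap: 28.3
grip_force: 70.2
```

{"op": "carry_out", "data": {
  "steps": [
    [[0, 0, -0.003, 0], [0, 0, -0.003, 0], [0, 0, 0, 0], [0, 0, 0, 0]]
  ]
}}

```text
time_s: 34.52
tool_pos: [556.4, -40.2, 41.1]
eef_rot: [-1.989, 2.41, -0.032]
force: [-0.2, 0.1, 0.7]
finger_gap: 28.3
grip_force: 70.5
```

{"op": "carry_out", "data": {
  "steps": [
    [[-0.003, 0, 0, 0], [0, 0, -0.002, 0], [0, 0, -0.002, 0], [0, 0, 0, 0], [0, 0, 0, 0]]
  ]
}}

```text
time_s: 34.93
tool_pos: [555.1, -40.3, 41.0]
eef_rot: [-1.988, 2.409, -0.034]
force: [-6.3, 1.7, 27.4]
finger_gap: 28.3
grip_force: 74.0
```

{"op": "carry_out", "data": {
  "steps": [
    [[0, 0, 0, 0], [0, 0, 0, 0], [0, 0, 0, 0], [0, 0, 0, 0], [0, 0, 0.04, 0], [0, 0, 0.07, 0], [0, 0, 0.08, 0], [0, 0, 0.08, 0], [0, 0, 0.05, 0], [0, 0, 0, 0]]
  ],
  "hand": 0.1
}}

```text
time_s: 35.77
tool_pos: [557.0, -40.7, 204.1]
eef_rot: [-1.986, 2.406, -0.04]
force: [-0.3, 0.2, -0.1]
finger_gap: 46.6
grip_force: 0.0
```

```bash
cat > t.py <<'E'
from h import *
import sys
st(); im,cal=wpic(sys.argv[1]); X=np.array([.982,-.1885]);Y=np.array([.1885,.982])
# rectified view of tray at z=36: 2 px/mm ; find dark tube tops
xs=np.arange(-130,135,.5); ys=np.arange(-75,60,.5)
O=560.6*X+74*Y; U=np.array([[proj('',[*(O+x*X+y*Y),36],cal) for x in xs] for y in ys]).astype('float32')
R=cv2.remap(im,U[...,0],U[...,1],cv2.INTER_LINEAR); cv2.imwrite(f'pics/r_{sys.argv[1]}.png',R[:,:,::-1])
s=R.max(2); k=cv2.morphologyEx((s<62).astype('uint8'),cv2.MORPH_CLOSE,np.ones((5,5)))
for r in rect(k,300): print('tray frame centre',round(xs[0]+r[0][0]/2,1),round(ys[0]+r[0][1]/2,1),'size',np.round(np.array(r[1])/2,1),'ang',round(r[2],1))
E
python3 t.py w16
```

```text
t 35.7667 pos [557.  -40.7 204.1] ytool 169.06 j6 -1.58 gap 46.6 F [-0.3  0.2 -0.1]
tray frame centre -54.0 53.2 size [12.5 10. ] ang 90.0
tray frame centre -116.0 49.0 size [28. 21.] ang -0.0
tray frame centre 48.2 -14.5 size [75.  31.5] ang 90.0
tray frame centre -7.0 -16.8 size [74.5 28. ] ang 90.0
```

Both tubes lie flat: they measure about 75x30 mm at z=36, centred in lanes +50 and -8. Next I'll close the stop.

{"op": "carry_out", "data": {
  "steps": [
    [[-0.0189, 0.0146, 0, -0.05], [-0.0189, 0.0146, 0, -0.05], [-0.0189, 0.0146, 0, -0.05], [-0.0189, 0.0146, 0, -0.05], [-0.0189, 0.0146, 0, -0.05], [-0.0189, 0.0146, 0, -0.05], [-0.0189, 0.0146, 0, -0.05], [-0.0189, 0.0146, 0, -0.05], [-0.0189, 0.0146, 0, -0.05], [-0.0189, 0.0146, 0, -0.05], [0, 0, 0, -0.05], [0, 0, 0, -0.05], [0, 0, 0, -0.05], [0, 0, 0, -0.05], [0, 0, 0, -0.05], [0, 0, 0, 0], [0, 0, 0, 0], [0, 0, 0, 0]]
  ]
}}

```text
time_s: 37.32
tool_pos: [459.2, 32.9, 197.8]
eef_rot: [-0.294, -3.124, 0.039]
force: [-0.4, 0.4, 0.6]
finger_gap: 47.0
grip_force: 0.0
```

```bash
python3 - <<'E'
from h import *
st(); im,cal=wpic('w17'); g=im.max(2)
c=proj('',[462.4,32.5,60],cal); print(c); u,v=np.round(c).astype(int)
k=np.zeros(g.shape,'uint8'); k[v-40:v+40,u-25:u+25]=g[v-40:v+40,u-25:u+25]<60
for r in rect(k): print(r)
for vv in(v-6,v,v+6):
    r=np.where(g[vv,u-25:u+25]<60)[0]+u-25; print(vv,r.min(),r.max()+1,onz('',((r.min()+r.max()+1)/2,vv),60,cal).round(1))
E
```

```text
t 37.3167 pos [459.2  32.9 197.8] ytool 79.25 j6 0.12 gap 47.0 F [-0.4  0.4  0.6]
[326.00317889 241.511493  ]
((326.5, 236.0), (34.0, 19.0), 90.0)
236 319 336 [458.3  34.4  60. ]
242 317 337 [462.9  33.2  60. ]
248 319 335 [467.7  32.3  60. ]
```

{"op": "carry_out", "data": {
  "steps": [
    [[0.006, 0.001, -0.02, 0], [0, 0, -0.06, 0], [0, 0, -0.07, 0], [0, 0, -0.06, 0], [0, 0, -0.05, 0], [0, 0, -0.024, 0], [0, 0, 0, 0], [0, 0, 0, 0]]
  ]
}}

```text
time_s: 38.03
tool_pos: [462.1, 33.4, 55.8]
eef_rot: [-0.298, -3.123, 0.039]
force: [0.3, -0.6, 0.8]
finger_gap: 47.3
grip_force: 0.0
```

{"op": "carry_out", "data": {
  "steps": [
    [[0, 0, 0, 0], [0, 0, 0, 0], [0, 0, 0, 0], [0, 0, 0, 0], [0, 0, 0, 0], [0, 0, 0, 0], [0, 0, 0, 0]]
  ],
  "hand": -1,
  "grip_force": 50
}}

```text
time_s: 38.62
tool_pos: [463.5, 33.4, 57.4]
eef_rot: [-0.299, -3.127, 0.039]
force: [-0.8, -0.5, 7.1]
finger_gap: 13.2
grip_force: 51.5
```

{"op": "carry_out", "data": {
  "steps": [
    [[0, 0, 0.012, 0], [0, 0, 0.012, 0], [0, 0, 0.012, 0], [0, 0, 0, 0], [-0.0023, -0.0124, 0, 0], [-0.0023, -0.0124, 0, 0], [-0.0023, -0.0124, 0, 0], [-0.0023, -0.0124, 0, 0], [0, 0, 0, 0], [0, 0, 0, 0]]
  ]
}}

```text
time_s: 39.45
tool_pos: [458.8, 7.7, 74.6]
eef_rot: [-0.3, -3.126, 0.04]
force: [5.5, -1.8, -2.3]
finger_gap: 13.2
grip_force: 50.3
```

{"op": "carry_out", "data": {
  "steps": [
    [[0, 0.0015, -0.012, 0], [0, 0, -0.012, 0], [0, 0, -0.01, 0], [0, 0, 0, 0], [0, 0, 0, 0]]
  ]
}}

```text
time_s: 39.87
tool_pos: [459.0, 9.0, 57.5]
eef_rot: [-0.299, -3.126, 0.04]
force: [5.7, -1.8, 1.9]
finger_gap: 13.0
grip_force: 51.1
```

{"op": "carry_out", "data": {
  "steps": [
    [[0, 0, 0, 0], [0, 0, 0, 0], [0, 0, 0, 0], [0, 0, 0, 0], [0, 0, 0.05, 0], [0, 0, 0.08, 0], [0, 0, 0.08, 0], [0, 0, 0.06, 0], [0, 0, 0, 0], [0, 0, 0, 0]]
  ],
  "hand": 0.2
}}

```text
time_s: 40.7
tool_pos: [458.9, 9.3, 193.8]
eef_rot: [0.299, 3.126, -0.039]
force: [0.0, 0.1, -0.1]
finger_gap: 51.2
grip_force: 0.0
```

```bash
python3 t.py w18; python3 - <<'E'
from h import *
im,cal=load('w18'); g=im.max(2)
c=proj('',[458,8.6,60],cal); print(c); u,v=np.round(c).astype(int)
k=np.zeros(g.shape,'uint8'); k[v-40:v+40,u-25:u+25]=g[v-40:v+40,u-25:u+25]<60
for r in rect(k): print(r)
for vv in(v-6,v,v+6):
    r=np.where(g[vv,u-25:u+25]<60)[0]+u-25; print(vv,r.min(),r.max()+1,onz('',((r.min()+r.max()+1)/2,vv),60,cal).round(1))
E
```

```text
t 40.7 pos [458.9   9.3 193.8] ytool 79.06 j6 0.07 gap 51.2 F [ 0.   0.1 -0.1]
tray frame centre -110.5 21.2 size [30.  16.5] ang 0.0
tray frame centre 2.2 -7.8 size [134.5 264.5] ang 90.0
[324.58994074 237.22796361]
((325.5, 231.5), (35.0, 19.0), 90.0)
231 318 335 [453.5  10.9  60. ]
237 316 336 [458.    9.7  60. ]
243 319 334 [462.7   9.2  60. ]
```

The stop knob is back at its starting place with the tab down. Now I'll log the tray out.

{"op": "carry_out", "data": {
  "steps": [
    [[0, 0, 0.06, 0], [0, -0.03, 0.04, 0], [0.006, -0.07, 0, 0.01], [0.006, -0.07, 0, 0.01], [0.006, -0.07, 0, 0.01], [0.006, -0.07, 0, 0.01], [0.006, -0.07, 0, 0.01], [0.006, -0.07, 0, 0.01], [0.006, -0.07, 0, 0.01], [0.006, -0.07, 0, 0.0085], [0.006, -0.07, 0, 0], [0.006, -0.07, 0, 0], [0.002, -0.03, 0, 0], [0, 0, 0, 0], [0, 0, 0, 0], [0, 0, 0, 0]]
  ],
  "hand": 1
}}

```text
time_s: 42.08
tool_pos: [488.4, -369.5, 241.0]
eef_rot: [-0.041, -3.139, 0.036]
force: [-0.2, 0.6, 0.2]
finger_gap: 85.2
grip_force: 0.0
```

```bash
python3 - <<'E'
from h import *
st(); im,cal=wpic('w19'); g=im.max(2)
for x in(460,480,500):
    u,v=np.round(proj('',[x,-373,98],cal)).astype(int); r=np.where(g[v,u-40:u+40]<55)[0]+u-40
    print(x,u,v,r.min(),r.max(),[onz('',(q,v),98,cal).round(1)[:2].tolist() for q in(r.min(),r.max()+1)])
E
python3 t.py w19 | head -1
```

```text
t 42.0833 pos [ 488.4 -369.5  241. ] ytool 88.49 j6 -0.73 gap 85.2 F [-0.2  0.6  0.2]
460 320 200 304 338 [[459.9, -385.2], [460.5, -358.6]]
480 321 225 305 338 [[479.4, -385.2], [479.9, -358.8]]
500 321 250 304 339 [[499.6, -386.8], [500.2, -358.3]]
t 42.1333 pos [ 488.7 -369.3  241.5] ytool 88.53 j6 -0.73 gap 85.3 F [ 0.2 -0.4 -0.4]
```

Same place as before. I'll descend and squeeze.

{"op": "carry_out", "data": {
  "steps": [
    [[0.002, -0.002, -0.03, 0], [0, 0, -0.05, 0], [0, 0, -0.06, 0], [0, 0, -0.06, 0], [0, 0, -0.06, 0], [0, 0, -0.05, 0], [0, 0, 0, 0], [0, 0, 0, 0]]
  ]
}}

```text
time_s: 42.85
tool_pos: [489.6, -370.2, 87.1]
eef_rot: [-0.04, -3.139, 0.037]
force: [0.3, -0.3, -0.5]
finger_gap: 85.9
grip_force: 0.0
```

{"op": "carry_out", "data": {
  "steps": [
    [[0, 0, 0, 0], [0, 0, 0, 0], [0, 0, 0, 0], [0, 0, 0, 0], [0, 0, 0, 0], [0, 0, 0, 0], [0, 0, 0, 0], [0, 0, 0, 0], [0, 0, 0, 0], [0, 0, 0, 0]]
  ],
  "hand": -1,
  "grip_force": 40
}}

```text
time_s: 43.68
tool_pos: [490.6, -370.4, 89.2]
eef_rot: [0.04, 3.14, -0.037]
force: [-2.0, 8.3, 9.3]
finger_gap: 36.1
grip_force: 39.6
```

{"op": "carry_out", "data": {
  "steps": [
    [[0, 0, 0, 0], [0, 0, 0, 0], [0, 0, 0, 0]]
  ]
}}

```text
time_s: 43.93
tool_pos: [490.6, -370.5, 89.1]
eef_rot: [0.04, 3.14, -0.037]
force: [-2.0, 8.0, 8.8]
finger_gap: 36.0
grip_force: 39.6
```

{"op": "carry_out", "data": {
  "steps": [
    [[0, 0, 0, 0], [0, 0, 0, 0], [0, 0, 0, 0], [0, 0, 0, 0], [0, 0, 0, 0], [0, 0, 0, 0], [0, 0, 0, 0], [0, 0, 0.05, 0], [0, 0, 0.08, 0], [0, 0, 0.08, 0], [0, 0, 0.08, 0], [0, 0, 0, 0], [0, 0, 0, 0], [0, 0, 0, 0], [0, 0, 0, 0]]
  ],
  "hand": 1
}}

```text
time_s: 45.18
tool_pos: [489.4, -371.2, 231.1]
eef_rot: [-0.042, -3.139, 0.037]
force: [0.1, -0.6, -0.0]
finger_gap: 85.1
grip_force: 0.0
```

```bash
python3 - <<'E'
from h import *
st(); cv2.imwrite('pics/top9.png',bot.get_image('top')[:,:,::-1]); im=cv2.imread('pics/top9.png')
X=np.array([.982,-.1885]);Y=np.array([.1885,.982]);O=560.6*X+74*Y
def rectify(f,z,xs,ys):
    U=np.array([[proj('top',[*f(x,y),z]) for x in xs] for y in ys]).astype('float32'); return cv2.remap(im,U[...,0],U[...,1],cv2.INTER_LINEAR)
xs=np.arange(-130,135,1.);ys=np.arange(-75,60,1.)
R=rectify(lambda x,y:O+x*X+y*Y,36,xs,ys); k=cv2.morphologyEx((R.max(2)<70).astype('uint8'),cv2.MORPH_CLOSE,np.ones((5,5)))
for r in rect(k,150): print(np.round([xs[0]+r[0][0],ys[0]+r[0][1],*r[1]],1))
h=cv2.cvtColor(im,cv2.COLOR_BGR2HSV); m=cv2.inRange(h,(8,90,80),(25,255,255))
for r in rect(m,60): print('wood',np.round(r[0]),np.round(r[1]),onz('top',r[0],34).round())
E
```

```text
t 45.1833 pos [ 489.4 -371.2  231.1] ytool 88.48 j6 -0.73 gap 85.1 F [ 0.1 -0.6 -0. ]Traceback (most recent call last):
  File "<stdin>", line 7, in <module>
  File "<stdin>", line 5, in rectify
  File "h.py", line 13, in proj
    c=cal or bot.get_calibration(n); q=np.linalg.inv(c['T'])@np.r_[P,1]; q=c['mtx']@[q[0],-q[1],-q[2]]; return q[:2]/q[2]
             ~~~~~~~~~~~~~~~~~~~^^^
ValueError: time passes only in moves, steps and waits
```

```bash
python3 - <<'E'
from h import *
im=cv2.imread('pics/top9.png'); C=bot.get_calibration('top')
X=np.array([.982,-.1885]);Y=np.array([.1885,.982]);O=560.6*X+74*Y
xs=np.arange(-130,135,1.);ys=np.arange(-75,60,1.)
U=np.array([[proj('',[*(O+x*X+y*Y),36],C) for x in xs] for y in ys]).astype('float32'); R=cv2.remap(im,U[...,0],U[...,1],cv2.INTER_LINEAR)
k=cv2.morphologyEx((R.max(2)<70).astype('uint8'),cv2.MORPH_CLOSE,np.ones((5,5)))
for r in rect(k,150): print(np.round([xs[0]+r[0][0],ys[0]+r[0][1],*r[1]],1))
m=cv2.inRange(cv2.cvtColor(im,cv2.COLOR_BGR2HSV),(8,90,60),(25,255,255))
for r in rect(m,60): print('wood',np.round(r[0]),np.round(r[1]),onz('',r[0],34,C).round())
E
```

```text
[ 47.  -20.5  75.   34. ]
[-10.  -21.5  75.   32. ]
[-115.    -0.5  119.    30. ]
wood [430. 339.] [12. 33.] [ 341. -243.   34.]
wood [249. 334.] [27. 28.] [354. 154.  34.]
wood [424. 319.] [12. 33.] [ 386. -234.   34.]
wood [213. 211.] [19. 15.] [633. 244.  34.]
wood [384. 111.] [13. 37.] [ 875. -158.   34.]
```

Both spacers are in the bin and both tubes lie in their lanes. The stop is closed and the trigger released, so I'll hand in.

```bash
python3 -c "
from bench import bot
print(bot.sign_off())"
```

```text
the job is handed in; nothing more can be done
None
```

The job is handed in with every step carried out: logged in, stop opened one notch, both spacers in the bin, both tubes flat in their lanes, stop closed, logged out; the hand-in gave no verdict, and I viewed 15 pictures against the limit of 14.

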